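# Knock out the prop and catch the case lid

## Task

The lid of the grey steel fittings case stands open on its prop rod. Reach under the lid and push the prop rod sideways so that it folds down along the front wall, catch the dropping lid on the outside of the fingers before it has fallen halfway, and lower it gently until it is fully shut, without a slam. Touch only: do not take the lid or the rod between the fingers, do not raise the lid, and leave the fittings in the case and the things on the bench where they are.

Things in the scene. Friction and masses are not known exactly. Their poses are not given: they have to be found in the camera images.
- case: Grey steel fittings case fixed to the bench, open on top, three compartments side by side; 170 mm deep (its x), 280 mm wide (its y), walls 115 mm high and 3 mm thick. Origin: centre of its underside on the bench. Its x points from the front wall to the hinge side (away from the robot), y to its left, z up. The hinge line runs along y at x +87 mm, height 117 mm. The prop pivot lies inside the front wall at x -74, y +62, height 110 mm.
- case_lid (a joint): Angle of the lid about the hinge line, rad: 0 shut, growing as it opens; it rests on the prop at about 0.89. The lid is a flat 3 mm steel sheet, 194 mm from hinge to front edge, 290 mm wide, about 0.5 kg; it falls freely (little hinge friction) once the prop is out. Shut, its front edge, a 5 mm rolled bead, overhangs the front wall by 22 mm, so a finger can stay under that lip until the lid is shut.
- lid_lip (a point): Middle of the lid's front edge, on the underside of the sheet, 194 mm from the hinge. Its axes are the lid's: x along the sheet from front edge to hinge, y along the edge (case's left), z square to the sheet, upward when shut. The bead bulges 1 mm below the underside.
- lid_hinge (a point): Point on the hinge line at the middle of the lid; axes as lid_lip (they turn with the lid). A 2 mm thick, 24 mm wide steel wear strip runs along the lid's underside 153 to 177 mm from here, and the lid's ends are turned down 12 mm.
- case_prop (a joint): Swing of the prop rod about its pivot, rad: 0 standing under the lid against its stop, 0.07 upright (dead centre; up to there the lid pushes it back to the stop), 1.64 lying folded along the inside of the front wall. It swings only in the plane that holds the case's y axis and leans 24 degrees from vertical toward the hinge, and positive swing goes toward the case's right (-y). Past dead centre it slips from under the lid and falls the rest of the way by itself.
- prop_pivot (a point): Lower end of the prop rod, on its pivot. Its z axis points along the rod to the tip and turns with it.
- prop_tip (a point): Centre of the round head, 11 mm across, at the upper end of the prop rod: steel rod 8 mm thick, 137 mm from pivot to here. The head carries the underside of the lid about 30 mm behind the lid's front edge, about 70 mm left of its middle.
- coupling_24: Threaded pale hose coupling with a hexagon, 29x33 mm, 24 mm high, standing loose in the case; origin at the centre of its underside. Leave alone.
- bush_0: Flanged turned bush, 40 mm wide, 28 mm high, standing loose in the case; origin at the centre of its underside. Leave alone.
- coupling_21: Threaded hose coupling with a hexagon, 30x34 mm, 24 mm high, standing loose in the case; origin at the centre of its underside. Leave alone.
- bush_tall_a: Tall turned bush, 35 mm wide, 58 mm high, standing loose in the case; origin at the centre of its underside. Leave alone.
- nut_m20: Large hexagon nut, 30x34 mm, 16 mm high, loose on the bench; origin at the centre of its underside. Leave alone.
- bolt_m16: Hexagon bolt, 72 mm long, loose on the bench; origin at the centre of its underside. Leave alone.

How it is judged:
On the way, in this order (a step that is already met when the one before it is completed fails the run):
1. the prop rod is pushed down out of the way and the lid has been caught before falling halfway (still above 0.43 rad) (value of joint case_prop above 1.2 rad and value of joint case_lid above 0.43 rad and contact force between the fingers and case above 0.3 N), for 0.1 s.
2. the lid passes between 0.40 and 0.12 rad resting on the fingers, closing slower than 1 rad/s (value of joint case_lid between 0.12 and 0.4 rad and velocity of joint case_lid above -1 rad/s and contact force between the fingers and case above 0.2 N), for 0.15 s.
At the end, for the whole second after the job is handed in: The lid is fully shut (within 0.025 rad, about 5 mm at the lip) and still, the prop rod lies folded along the front wall (beyond 1.5 rad), fittings and tools within 20 mm of where they stood (value of joint case_lid below 0.025 rad and velocity of joint case_lid between -0.1 and 0.1 rad/s and value of joint case_prop above 1.5 rad and distance of each of coupling_24, bush_0, coupling_21, bush_tall_a, nut_m20, bolt_m16 from where it was at the start of the episode below 0.02 m); the robot touches nothing.
It fails at once if the lid slams: it reaches the last 0.04 rad closing faster than 1.5 rad/s (0.3 m/s at the lip) (value of joint case_lid below 0.04 rad and velocity of joint case_lid below -1.5 rad/s).
It fails at once if the lid is raised more than 0.12 rad (23 mm at the lip) above where it rested on the prop (value of joint case_lid above 1.009 rad).
It fails at once if the lid is taken between the fingers (x of the grasp point in the frame of lid_hinge between -0.196 and 0 m and y of the grasp point in the frame of lid_hinge between -0.147 and 0.147 m and z of the grasp point in the frame of lid_hinge between -0.003 and 0.006 m).
It fails at once if the prop rod is taken between the fingers (x of the grasp point in the frame of prop_pivot between -0.005 and 0.005 m and y of the grasp point in the frame of prop_pivot between -0.005 and 0.005 m and z of the grasp point in the frame of prop_pivot between 0 and 0.142 m).
It fails at once if a fitting or a thing on the bench is moved more than 20 mm (distance of any of coupling_24, bush_0, coupling_21, bush_tall_a, nut_m20, bolt_m16 from where it was at the start of the episode above 0.02 m).
It also fails if it takes over 42 s, if anything falls off the work surface, if the arm or the gripper's body presses on something with over 40 N, if the wrist force passes 120 N, or if a joint passes its speed limit or range.

## Robot

A 6-joint arm with a two-finger parallel gripper is mounted at the origin on a cart in front of the work surface, level with it; the furniture and walls round the work are solid. World frame = base frame: x ahead of the robot, y to its left, z up, the work surface at z = 0. Lengths are in m, angles in rad, forces in N, time in s.
With the tool pointing down it reaches from about 0.3 to 0.775 m from the base axis. Payload 14.6 kg.
Tool frame: the origin (TCP) lies on the centre line of the jaws, within the pads' length; the fingertips stand 22 mm ahead of it and the grasp point (between the pads) lies 3 mm ahead of it (tip_extent is the distance from the TCP to the fingertips, in m); z points along the fingers, y is the line along which they close (so a half turn about z gives the same grasp; the last joint's range is limited). The gripper opens to 94 mm and grips with 3 to 60 N. Pads are 16 mm wide; open, the fingers measure 119 mm over their backs; the gripper's body (75 mm by 177 mm) begins 78 mm behind the grasp point.
Start: joints at [-1.313, 0.3, 1.521, -0, 1.321, -0.067], TCP at [0.176, -0.521, 0.192] pointing down, gripper open.
Joint ranges: [-3.03, 3.03], [-0.79, 2.21], [0.23, 2.52], [-1.04, 4.18], [0, 3.07], [-2.55, 2.55]. Speed limits (rad/s): [2.22, 2.22, 2.57, 3.14, 3.14, 3.14].

## Interface

Orientations are given as [roll, pitch, yaw] about the fixed x, y, z axes, in that order (R = Rz(yaw) Ry(pitch) Rx(roll)).
In Python, from rig import read_state, snapshot, camera_model, job_done, tip_extent gives the robot as it stands. The module is installed in compiled form; this text tells all that it offers.
- The arm moves only by the tool arm_command, never from a script. Its argument "moves" is a list of rows, each an object of numbers: "fingers": the finger opening in m, from 0 to 0.094; "x", "y", "z": the shift along the tool's x, y, z in m; "ax", "ay", "az": the turn, a rotation vector about the tool's x, y, z in degrees. A call has 1 to 20 rows; each row is the pose to reach, as a shift and turn from the pose commanded when the call began, along the tool's axes at that moment; what a row does not reach only later rows make up. A row lasts 1/8 s, in which the tool goes at most 62.5 mm and 10.7 degrees, less where a joint would pass 70% of its speed; a pose out of reach is approached as far as the arm can. A call with a gripper value outside its range is refused whole. The fingers move at their own pace and stop on an object; "squeeze" is the grip in N (left out, the last holds). Time passes only in rows, so rows that repeat a pose let the fingers close. It gives the time, the measured TCP pose, the force, the opening and the grip force at its end, in the units of the state.
- read_state(): the state, without advancing time (a new reading comes with each control period).
- snapshot(name): name is "scene" or "top"; returns the picture (400x640x3 uint8, red, green, blue); there is no depth.
- camera_model(name): a dict with "fx", "fy", "cx", "cy" (pixels), "k1" (the pictures are not rectified: a ray, as slopes to the right and down, at radius r is drawn at 1 + k1 r^2 times it, then the intrinsics apply), "R" (3x3) and "t" (3): a world point X has camera coordinates R X + t. Camera axes: x right, y down, z forward; pixel columns grow to the right and rows downward; lengths in m; the calibration is good to about 2 mm. A picture is of the moment at which its call begins. camera_model takes no time and is no camera call.
- job_done(): hands the job in; it is judged then, once.
The state is a dict: "clock": time; "joint_positions": joint angles; "joint_velocities": joint speeds; "effort": joint torques, N m; "tool_pos": TCP position; "ee_rot": TCP orientation; "ft_force": force on the tool from outside, world axes, zero at the start; "moment": the same for the moment, N m; "opening": finger opening in m; "gripper_force": force on a finger pad.
Only numpy, scipy, OpenCV 4.12 (cv2) and the standard library are available. Lean on these libraries where they do the work, as an engineer would, in place of code of your own. Each camera call takes 0.05 s, during which the arm holds its last target. There are 200 camera calls.

## Working session

There is one attempt and no reset: what is moved stays moved. The work goes in short steps, Python scripts to look and compute and a tool call to move; the robot and the scene stay as the last step left them, time stands still between calls to the robot, and variables do not carry over. Pictures are saved under pics/ and viewed, at most 10 in all, crops included, and the job is handed in when it is done.

Besides the shell and the picture viewer there is one more tool, called after "Emit:" as name(argument=value, ...) on one line, values as JSON. arm_command: Moves the arm, as the interface text tells. Its arguments: {"type":"object","properties":{"moves":{"type":"array"},"squeeze":{"type":"number"}},"required":["moves"]}

```bash
mkdir -p pics; python3 - <<'E'
from rig import *
import cv2
for n in("scene","top"):
    cv2.imwrite(f"pics/{n}0.png",snapshot(n)[:,:,::-1]); print(camera_model(n))
print(read_state(),tip_extent)
E
```

```text
{'fx': 407.0683201502252, 'fy': 407.0683201502252, 'cx': 325.04023073499314, 'cy': 199.7463457014121, 'k1': -0.05004919161639984, 'R': array([[-0.99997639,  0.00647978,  0.00228646],
       [ 0.00400797,  0.82031822, -0.57189331],
       [-0.00558137, -0.57187065, -0.82032482]]), 't': array([0.46702009, 0.35867376, 0.80949209])}
{'fx': 394.5659710754936, 'fy': 394.5659710754936, 'cx': 320.14071196478545, 'cy': 204.07542862320548, 'k1': -0.006976397561486317, 'R': array([[ 0.01987272, -0.99860893,  0.04883936],
       [-0.98640821, -0.02755227, -0.16198677],
       [ 0.16310707, -0.04495643, -0.98558358]]), 't': array([-0.34116571,  0.47634683,  0.90421512])}
{'clock': 0.1, 'joint_positions': array([-1.31260532e+00,  3.00406153e-01,  1.52151087e+00,  1.62951013e-06,
        1.32069526e+00, -6.65785996e-02]), 'joint_velocities': array([ 6.69642900e-05, -2.18516481e-03, -1.84691102e-03, -2.63717575e-04,
       -1.75829919e-03,  1.13534681e-03]), 'effort': array([ 2.20751237e-03, -5.32642043e+01, -3.53285193e+01,  7.09188008e-02,
        2.34881375e-02, -5.63643903e-05]), 'tool_pos': array([ 0.17544587, -0.52100806,  0.19155166]), 'ee_rot': array([-3.14057539e+00, -6.94102598e-05,  3.24769165e-01]), 'ft_force': array([ 0.12346295, -0.50028256, -0.51892876]), 'moment': array([0.04632211, 0.04459932, 0.00229356]), 'gripper_force': 0.0, 'opening': 0.09376445931194206} 0.022
```

View pics/scene0.png

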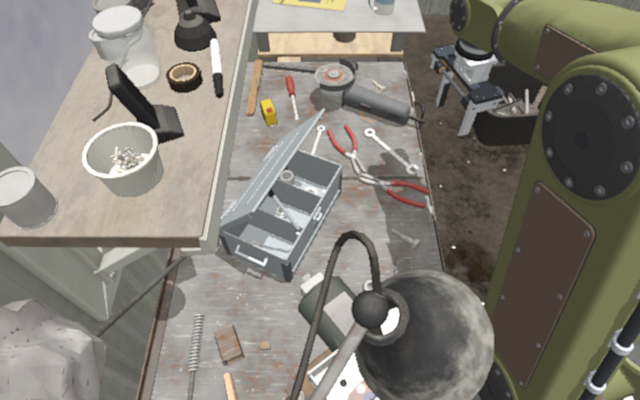

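View pics/top0.png

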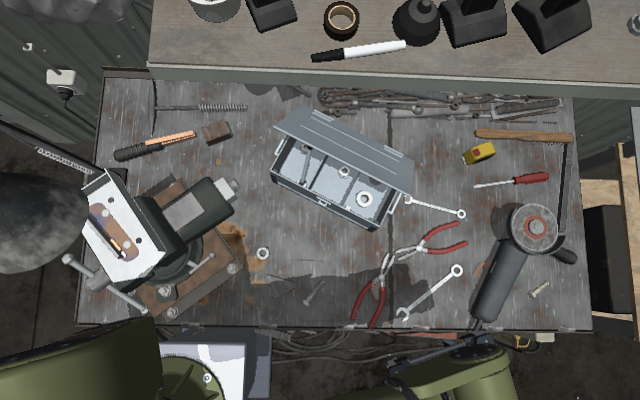

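The scene view shows the case around (285,210) with its lid open toward the shelf. In the top view the front wall runs from about (271,180) to (378,230), so the case is yawed. I'll zoom in next.

```bash
python3 - <<'E'
import cv2
a=cv2.imread("pics/top0.png")[95:240,255:425];b=cv2.imread("pics/scene0.png")[95:290,205:355]
cv2.imwrite("pics/tz.png",cv2.resize(a,(680,580),interpolation=cv2.INTER_CUBIC))
cv2.imwrite("pics/sz.png",cv2.resize(b,(450,585),interpolation=cv2.INTER_CUBIC))
E
```

```text
(no output)
```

View pics/tz.png

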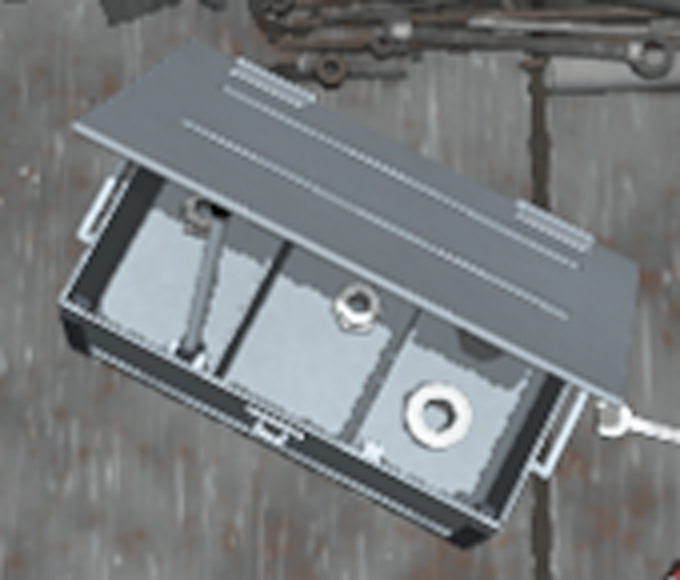

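View pics/sz.png

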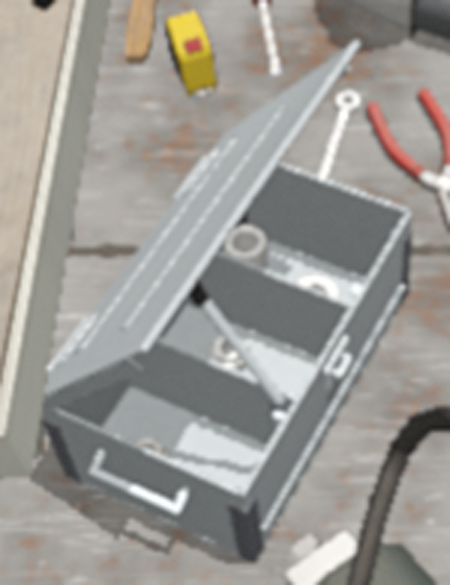

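The zooms give clear points.

- **Top zoom:** front wall top corners at (62,302) and (498,525), lid front corners at (75,127) and (622,402), rod foot at (190,350).
- **Scene zoom:** front wall corners at (245,495) and (410,212), lid front corners at (145,347) and (357,42), rod foot at (283,408).

I'll fit the pose to these.

```bash
cat > h.py <<'E'
import numpy as np
from rig import *
from scipy.spatial.transform import Rotation as Ro
def proj(n,X):
    c=camera_model(n);p=np.asarray(X)@c["R"].T+c["t"];s=p[:,:2]/p[:,2:]
    s=s*(1+c["k1"]*(s**2).sum(1,keepdims=True));return s*[c["fx"],c["fy"]]+[c["cx"],c["cy"]]
def toW(P,q):
    c,s=np.cos(q[2]),np.sin(q[2]);P=np.atleast_2d(P);return np.c_[q[0]+c*P[:,0]-s*P[:,1],q[1]+s*P[:,0]+c*P[:,1],P[:,2]]
E
python3 - <<'E'
from h import *
from scipy.optimize import least_squares
T=np.array([[62,302],[498,525],[75,127],[622,402],[190,350]])/4+[255,95]
S=np.array([[245,495],[410,212],[145,347],[357,42],[283,408]])/3+[205,95]
def pts(q):
    l=q[3];x=.087-.194*np.cos(l);z=.117+.194*np.sin(l)
    return toW(np.array([[-.085,.14,.115],[-.085,-.14,.115],[x,.145,z],[x,-.145,z],[-.074,.062,.11]]),q)
f=lambda q:np.r_[(proj("top",pts(q))-T).ravel(),(proj("scene",pts(q))-S).ravel()]
r=least_squares(f,[.5,0,-.4,.89]);print(r.x,r.fun.round(1),np.degrees(r.x[2]));print(pts(r.x).round(3))
np.save("q.npy",r.x)
q=r.x
# other objects on bench: top pix nut (262,253), bolt(313,291)
for u in[(262,253),(313,291)]:
    c=camera_model("top");d=c["R"].T@np.r_[(np.array(u)-[c["cx"],c["cy"]])/[c["fx"],c["fy"]],1];o=-c["R"].T@c["t"];print(u,(o-d*o[2]/d[2]).round(3))
E
```

```text
[ 0.5614618  -0.3729585  -0.44967243  0.89676763] [-1.4  0.4  0.8  1.2 -0.6 -0.1  0.1  0.5 -0.4  0.3 -0.6 -0.2  0.1 -1.1
 -0.7  0.9 -0.5 -0.2 -0.4 -1.6] -25.764332251716077
[[ 0.546 -0.21   0.115]
 [ 0.424 -0.462  0.115]
 [ 0.594 -0.228  0.269]
 [ 0.468 -0.489  0.269]
 [ 0.522 -0.285  0.11 ]]
(262, 253) [ 0.366 -0.191  0.   ]
(313, 291) [ 0.277 -0.319  0.   ]
```

```bash
cat >> h.py <<'E'
q=np.load("q.npy")
def Rt(g):  # tool z heading case +x, g deg below horizontal; tool y along case -y
    g=np.radians(g);z=np.array([np.cos(g),0,-np.sin(g)]);x=np.array([np.sin(g),0,np.cos(g)])
    return Ro.from_euler("z",q[2])*Ro.from_matrix(np.c_[x,np.cross(z,x),z])
def rel(targets):
    s=read_state();p=s["tool_pos"];R=Ro.from_euler("xyz",s["ee_rot"])
    ci=np.c_[np.cos(q[2]),np.sin(q[2])]
    d=p[:2]-q[:2];c,n=np.cos(q[2]),np.sin(q[2])
    print("clock",round(s["clock"],2),"case TCP mm",np.round(1e3*np.array([c*d[0]+n*d[1],-n*d[0]+c*d[1],p[2]]),1),
      "F",s["ft_force"].round(1),"q",s["joint_positions"].round(2),"open",round(s["opening"],4))
    for P,g in targets:
        w=toW(np.array(P)/1e3,q)[0]
        print(P,g,"shift",R.inv().apply(w-p).round(4),"rot",np.degrees((R.inv()*Rt(g)).as_rotvec()).round(1))
def under(s,gap,th,g,y):  # TCP when tool centre line, g below horiz, has top face at lid point s mm from hinge; e=dist of TCP behind
    pass
E
python3 - <<'E'
from h import *
rel([((-180,95,300),51),((-104,95,329),51),((-29,95,237),51)])
E
```

```text
clock 0.1 case TCP mm [-283.3 -301.1  191.6] F [ 0.1 -0.5 -0.5] q [-1.31  0.3   1.52  0.    1.32 -0.07] open 0.0938
(-180, 95, 300) 51 shift [ 0.3509 -0.211  -0.1082] rot [-15.1  37.   42.6]
(-104, 95, 329) 51 shift [ 0.4052 -0.1579 -0.1373] rot [-15.1  37.   42.6]
(-29, 95, 237) 51 shift [ 0.4588 -0.1054 -0.0453] rot [-15.1  37.   42.6]
```

Emit:
arm_command(moves=[{"z": -0.06,"fingers": 0},{"z": -0.12,"fingers": 0},{"x": 0.351,"y": -0.211,"z": -0.137,"ax": -15.1,"ay": 37,"az": 42.6,"fingers": 0},{"x": 0.351,"y": -0.211,"z": -0.137,"ax": -15.1,"ay": 37,"az": 42.6,"fingers": 0},{"x": 0.351,"y": -0.211,"z": -0.137,"ax": -15.1,"ay": 37,"az": 42.6,"fingers": 0},{"x": 0.351,"y": -0.211,"z": -0.137,"ax": -15.1,"ay": 37,"az": 42.6,"fingers": 0},{"x": 0.351,"y": -0.211,"z": -0.137,"ax": -15.1,"ay": 37,"az": 42.6,"fingers": 0},{"x": 0.351,"y": -0.211,"z": -0.137,"ax": -15.1,"ay": 37,"az": 42.6,"fingers": 0},{"x": 0.351,"y": -0.211,"z": -0.137,"ax": -15.1,"ay": 37,"az": 42.6,"fingers": 0},{"x": 0.351,"y": -0.211,"z": -0.137,"ax": -15.1,"ay": 37,"az": 42.6,"fingers": 0},{"x": 0.351,"y": -0.211,"z": -0.137,"ax": -15.1,"ay": 37,"az": 42.6,"fingers": 0},{"x": 0.351,"y": -0.211,"z": -0.137,"ax": -15.1,"ay": 37,"az": 42.6,"fingers": 0}])

```text
invalid input
```

```bash
python3 - <<'E'
from h import *
import cv2
rel([((-104,95,329),51),((-29,95,237),51)])
a=snapshot("top")[60:240,240:440,::-1];b=snapshot("scene")[60:300,190:400,::-1]
cv2.imwrite("pics/c1.png",np.hstack([cv2.resize(a,(440,396)),cv2.resize(b,(346,396))]))
E
```

```text
clock 0.1 case TCP mm [-283.3 -301.1  191.6] F [ 0.1 -0.5 -0.5] q [-1.31  0.3   1.52  0.    1.32 -0.07] open 0.0938
(-104, 95, 329) 51 shift [ 0.4052 -0.1579 -0.1373] rot [-15.1  37.   42.6]
(-29, 95, 237) 51 shift [ 0.4588 -0.1054 -0.0453] rot [-15.1  37.   42.6]
```

View pics/c1.png

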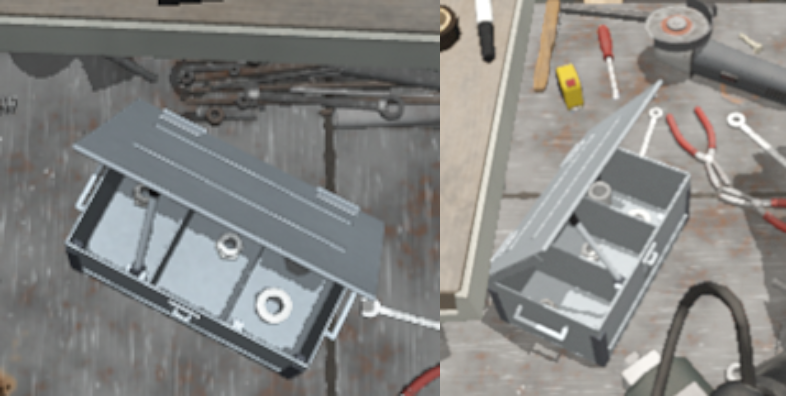

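The arm hasn't moved and the picture is unchanged: the move was refused as invalid input. I'll try a minimal raise with every key filled in.

Emit:
arm_command(moves=[{"x": 0,"y": 0,"z": -0.06,"ax": 0,"ay": 0,"az": 0,"fingers": 0},{"x": 0,"y": 0,"z": -0.12,"ax": 0,"ay": 0,"az": 0,"fingers": 0}], squeeze=10)

```text
clock: 0.45
tool_pos: [0.1754, -0.5208, 0.3133]
ee_rot: [-3.14, -0.0, 0.325]
ft_force: [0.2, -0.6, 0.2]
opening: 0.0776
gripper_force: 0.0
```

Emit:
arm_command(moves=[{"x": 0.351,"y": -0.211,"z": -0.017,"ax": -15.1,"ay": 37,"az": 42.6,"fingers": 0},{"x": 0.351,"y": -0.211,"z": -0.017,"ax": -15.1,"ay": 37,"az": 42.6,"fingers": 0},{"x": 0.351,"y": -0.211,"z": -0.017,"ax": -15.1,"ay": 37,"az": 42.6,"fingers": 0},{"x": 0.351,"y": -0.211,"z": -0.017,"ax": -15.1,"ay": 37,"az": 42.6,"fingers": 0},{"x": 0.351,"y": -0.211,"z": -0.017,"ax": -15.1,"ay": 37,"az": 42.6,"fingers": 0},{"x": 0.351,"y": -0.211,"z": -0.017,"ax": -15.1,"ay": 37,"az": 42.6,"fingers": 0},{"x": 0.351,"y": -0.211,"z": -0.017,"ax": -15.1,"ay": 37,"az": 42.6,"fingers": 0},{"x": 0.351,"y": -0.211,"z": -0.017,"ax": -15.1,"ay": 37,"az": 42.6,"fingers": 0},{"x": 0.351,"y": -0.211,"z": -0.017,"ax": -15.1,"ay": 37,"az": 42.6,"fingers": 0},{"x": 0.351,"y": -0.211,"z": -0.017,"ax": -15.1,"ay": 37,"az": 42.6,"fingers": 0},{"x": 0.351,"y": -0.211,"z": -0.017,"ax": -15.1,"ay": 37,"az": 42.6,"fingers": 0},{"x": 0.351,"y": -0.211,"z": -0.017,"ax": -15.1,"ay": 37,"az": 42.6,"fingers": 0}], squeeze=10)

```text
clock: 1.95
tool_pos: [0.4405, -0.2099, 0.329]
ee_rot: [3.141, -0.681, -0.451]
ft_force: [-0.5, -1.0, 0.6]
opening: 0.0005
gripper_force: 0.0
```

```bash
python3 - <<'E'
from h import *
rel([((-104,95,329),51),((-29,95,237),51)])
E
```

```text
clock 1.95 case TCP mm [-179.8   94.3  329. ] F [-0.5 -1.   0.6] q [-0.56 -0.33  1.97  0.09  0.82  1.42] open 0.0005
(-104, 95, 329) 51 shift [ 0.0589 -0.0008  0.0477] rot [ 0.1  0.  -0. ]
(-29, 95, 237) 51 shift [ 0.0593 -0.0009  0.1664] rot [ 0.1  0.  -0. ]
```

Emit:
arm_command(moves=[{"x": 0.058,"y": -0.001,"z": 0.048,"ax": 0,"ay": 0,"az": 0,"fingers": 0},{"x": 0.058,"y": -0.001,"z": 0.048,"ax": 0,"ay": 0,"az": 0,"fingers": 0},{"x": 0.058,"y": -0.001,"z": 0.08,"ax": 0,"ay": 0,"az": 0,"fingers": 0},{"x": 0.058,"y": -0.001,"z": 0.11,"ax": 0,"ay": 0,"az": 0,"fingers": 0},{"x": 0.058,"y": -0.001,"z": 0.14,"ax": 0,"ay": 0,"az": 0,"fingers": 0},{"x": 0.058,"y": -0.001,"z": 0.166,"ax": 0,"ay": 0,"az": 0,"fingers": 0},{"x": 0.058,"y": -0.001,"z": 0.166,"ax": 0,"ay": 0,"az": 0,"fingers": 0}], squeeze=10)

```text
clock: 2.82
tool_pos: [0.5754, -0.2733, 0.2349]
ee_rot: [-3.142, -0.678, -0.45]
ft_force: [-0.9, -0.2, 0.5]
opening: 0.0004
gripper_force: 0.0
```

```bash
python3 - <<'E'
from h import *
import cv2
rel([((-29,95,237),51)])
a=snapshot("top")[60:240,240:440,::-1];b=snapshot("scene")[80:270,200:370,::-1]
cv2.imwrite("pics/c2.png",np.hstack([cv2.resize(a,(360,324)),cv2.resize(b,(430,480))[78:402]]))
cv2.imwrite("pics/c2.png",cv2.resize(b,(510,570),interpolation=cv2.INTER_CUBIC))
E
```

```text
clock 2.83 case TCP mm [-30.7  95.8 234.9] F [-0.9 -0.2  0.5] q [-0.52  0.11  1.79  0.08  0.56  1.44] open 0.0004
(-29, 95, 237) 51 shift [ 0.0027  0.0008 -0.0006] rot [ 0.   0.2 -0. ]
```

View pics/c2.png

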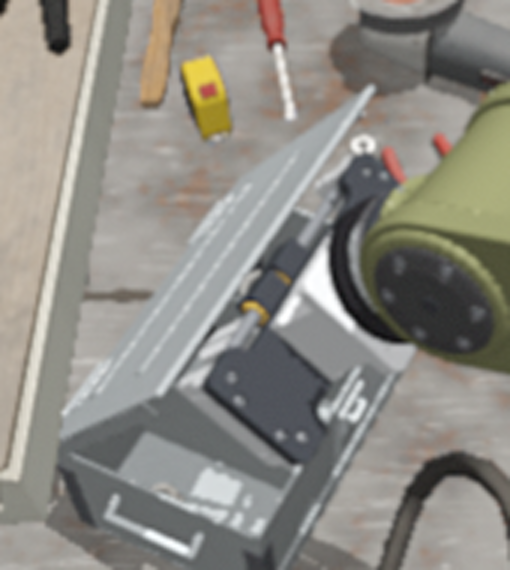

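The gripper sits under the left part of the lid (fingers near (240,300), hidden by the sheet). The lid hasn't moved and there is no contact force, so I'll push the rod now.

Emit:
arm_command(moves=[{"x": 0.002,"y": 0.008,"z": 0,"ax": 0,"ay": 0,"az": 0,"fingers": 0},{"x": 0.003,"y": 0.016,"z": 0,"ax": 0,"ay": 0,"az": 0,"fingers": 0},{"x": 0.003,"y": 0.024,"z": 0,"ax": 0,"ay": 0,"az": 0,"fingers": 0},{"x": 0.003,"y": 0.032,"z": 0,"ax": 0,"ay": 0,"az": 0,"fingers": 0},{"x": 0.003,"y": 0.04,"z": 0,"ax": 0,"ay": 0,"az": 0,"fingers": 0},{"x": 0.003,"y": 0.047,"z": 0,"ax": 0,"ay": 0,"az": 0,"fingers": 0},{"x": 0.003,"y": 0.054,"z": 0,"ax": 0,"ay": 0,"az": 0,"fingers": 0},{"x": 0.003,"y": 0.06,"z": 0,"ax": 0,"ay": 0,"az": 0,"fingers": 0},{"x": 0.003,"y": 0.06,"z": 0,"ax": 0,"ay": 0,"az": 0,"fingers": 0},{"x": 0.003,"y": 0.06,"z": 0,"ax": 0,"ay": 0,"az": 0,"fingers": 0},{"x": 0.003,"y": 0.06,"z": 0,"ax": 0,"ay": 0,"az": 0,"fingers": 0}], squeeze=10)

```text
clock: 4.3
tool_pos: [0.5521, -0.3282, 0.2385]
ee_rot: [3.141, -0.681, -0.449]
ft_force: [0.5, -0.2, 0.2]
opening: 0.0009
gripper_force: 0.0
```

```bash
python3 - <<'E'
from h import *
import cv2
rel([((-29,40,237),51)])
a=snapshot("top")[100:240,260:420,::-1];b=snapshot("scene")[90:270,210:350,::-1]
cv2.imwrite("pics/c3.png",np.hstack([cv2.resize(a,(450,394)),cv2.resize(b,(306,394))]))
E
```

```text
clock 4.3 case TCP mm [-27.9  36.2 238.5] F [ 0.5 -0.2  0.2] q [-0.65  0.12  1.77  0.23  0.58  1.22] open 0.0009
(-29, 40, 237) 51 shift [-0.0018 -0.0038  0.0005] rot [-0. -0.  0.]
```

View pics/c3.png

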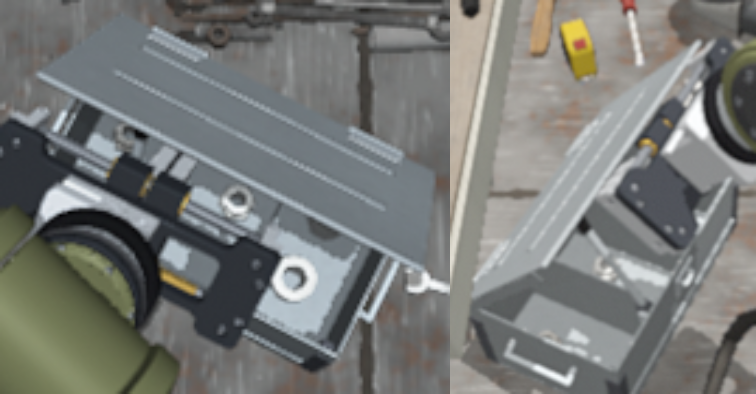

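The rod still stands at scene crop (640,305)–(580,225), with the gripper already to its right and the lid unmoved, so the fingers missed the rod. I'll compare the predicted tip and rod positions with the picture.

```bash
python3 - <<'E'
from h import *
import cv2
s=read_state();R=Ro.from_euler("xyz",s["ee_rot"]);p=s["tool_pos"]
P=[p+R.apply([0,0,.022]),p,p-R.apply([0,0,.075])]
P+=list(toW(np.array([[-.074,.062,.11],[-.0183,.0716,.235]]),q))
im=[]
for n,(r0,r1,c0,c1),k in(("top",(110,200,280,370),5),("scene",(120,240,230,330),4)):
    a=cv2.resize(snapshot(n)[r0:r1,c0:c1,::-1],None,fx=k,fy=k,interpolation=cv2.INTER_CUBIC)
    uv=proj(n,P);print(n,uv.round(1).tolist())
    for (u,v),c in zip(uv,[(0,0,255),(0,255,255),(255,0,0),(0,255,0),(255,0,255)]):
        cv2.circle(a,(int((u-c0+.5)*k),int((v-r0+.5)*k)),3,c,-1)
    im.append(a)
im[1]=cv2.resize(im[1],(375,450));cv2.imwrite("pics/c4.png",np.hstack([im[0],im[1]])[:, :800])
E
```

```text
top [[327.4, 150.8], [324.8, 154.2], [315.0, 167.4], [302.1, 182.8], [311.0, 142.5]]
scene [[275.6, 179.9], [280.9, 177.0], [300.9, 166.0], [299.0, 229.4], [267.8, 189.4]]
```

View pics/c4.png

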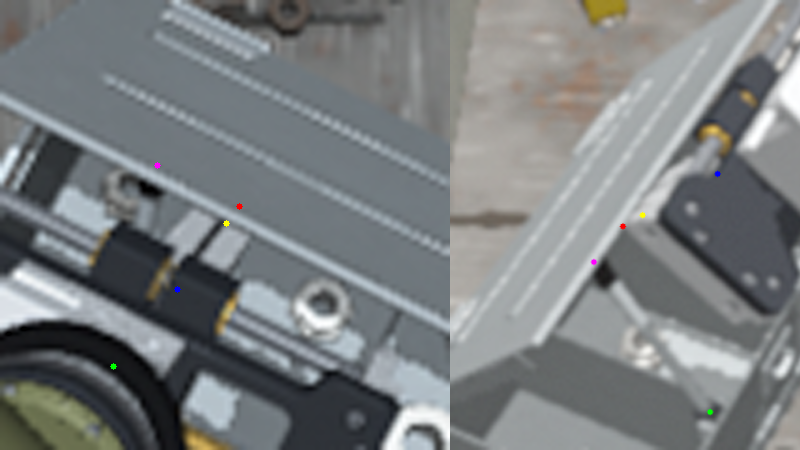

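In the top crop the fingers run along the predicted axis to the lid edge near (225,225). The rod head is where I expected it, (157,165) in top and (603,272) in scene, so the tip was probably too shallow. I'll back out, return to the left, go in 15 mm deeper and push in short checks.

Emit:
arm_command(moves=[{"x": -0.003,"y": 0,"z": -0.04,"ax": 0,"ay": 0,"az": 0,"fingers": 0},{"x": -0.003,"y": 0,"z": -0.075,"ax": 0,"ay": 0,"az": 0,"fingers": 0},{"x": -0.003,"y": -0.06,"z": -0.075,"ax": 0,"ay": 0,"az": 0,"fingers": 0},{"x": -0.003,"y": -0.06,"z": -0.075,"ax": 0,"ay": 0,"az": 0,"fingers": 0},{"x": -0.003,"y": -0.06,"z": -0.04,"ax": 0,"ay": 0,"az": 0,"fingers": 0},{"x": -0.003,"y": -0.06,"z": -0.01,"ax": 0,"ay": 0,"az": 0,"fingers": 0},{"x": -0.003,"y": -0.06,"z": 0.015,"ax": 0,"ay": 0,"az": 0,"fingers": 0},{"x": -0.003,"y": -0.06,"z": 0.015,"ax": 0,"ay": 0,"az": 0,"fingers": 0}], squeeze=10)

```text
clock: 5.5
tool_pos: [0.584, -0.2779, 0.2229]
ee_rot: [3.141, -0.677, -0.45]
ft_force: [0.3, -0.0, 1.1]
opening: 0.0004
gripper_force: 0.0
```

Emit:
arm_command(moves=[{"x": 0,"y": 0.005,"z": 0,"ax": 0,"ay": 0,"az": 0,"fingers": 0},{"x": 0,"y": 0.01,"z": 0,"ax": 0,"ay": 0,"az": 0,"fingers": 0}], squeeze=10)

```text
clock: 5.75
tool_pos: [0.5798, -0.2869, 0.2262]
ee_rot: [3.141, -0.682, -0.449]
ft_force: [0.7, 0.5, 0.1]
opening: 0.0007
gripper_force: 0.0
```

Emit:
arm_command(moves=[{"x": 0,"y": 0.004,"z": 0,"ax": 0,"ay": 0,"az": 0,"fingers": 0},{"x": 0,"y": 0.008,"z": 0,"ax": 0,"ay": 0,"az": 0,"fingers": 0}], squeeze=10)

```text
clock: 6.0
tool_pos: [0.5764, -0.294, 0.2253]
ee_rot: [3.141, -0.681, -0.449]
ft_force: [-0.2, -0.2, 0.1]
opening: 0.0008
gripper_force: 0.0
```

```bash
cat > look.py <<'E'
from h import *
import cv2,sys
rel([])
a=snapshot("scene")[:,:,::-1];cv2.imwrite(f"pics/raw_{sys.argv[1]}.png",a)
b=cv2.imread("pics/scene0.png");g=lambda i:cv2.cvtColor(i,cv2.COLOR_BGR2GRAY).astype(int)
A,B=g(a),g(b)
for r in range(194,232,6): print(r,"now",A[r,266:306:2],"\n    ref",B[r,266:306:2])
E
python3 look.py a
```

```text
clock 6.0 case TCP mm [-20.9  77.6 225.3] F [-0.2 -0.2  0.1] q [-0.56  0.15  1.78  0.13  0.54  1.37] open 0.0008
194 now [142 129 159 106  78  85  83  84  84  82  83  83  84  83  84  84  82  72
  67 124] 
    ref [152  75  29  33 102 109 108 110 107 108 109 108 107 109 111 110 109 110
 109 111]
200 now [205 187  62  83  85  91 119  85  84  84  84  85  83  84  85  84  83  82
  84  82] 
    ref [163 161 163 158 149 191 185 114 106 108 107 108 109 110 110 110 110 110
 110 109]
206 now [149 143 141 112  45  55  90 146 115  80  83  84  84  85  84  84  84  83
  84  57] 
    ref [161 163 162 162 163 162 158 178 196 170 160 167 153 128 113 107 108 109
 109 108]
212 now [136 150 157 147 142 143 132  76  43  71  84  82  83  83  84  84  84  84
  85  81] 
    ref [140 155 164 162 160 188 194 163 217 179 196 210 227 226 226 221 197 175
 160 164]
218 now [104 105 106 105 103 106 118 138 143 143 113  48  54  93 120  81  92 149
 137  80] 
    ref [108 109 110 110 107 112 141 187 209 185 193 178 189 209 224 227 226 226
 226 226]
224 now [103 104 106 102 105 105 105 105 104 108 132 152 154 144  83  42  69  82
  85 180] 
    ref [107 109 108 109 110 111 111 109 108 110 109 107 109 125 181 202 224 227
 227 227]
230 now [109 101 103 105 104 105 105 105 105 105 104 105 106 105  98  92 104  71
 128 104] 
    ref [114 106 107 109 109 109 111 109 109 109 110 110 110 110 103  93 112 108
 196 151]
```

Emit:
arm_command(moves=[{"x": 0,"y": 0.006,"z": 0,"ax": 0,"ay": 0,"az": 0,"fingers": 0},{"x": 0,"y": 0.012,"z": 0,"ax": 0,"ay": 0,"az": 0,"fingers": 0}], squeeze=10)

```text
clock: 6.3
tool_pos: [0.5712, -0.3048, 0.2249]
ee_rot: [3.141, -0.681, -0.449]
ft_force: [-0.4, -0.1, -1.0]
opening: 0.0002
gripper_force: 0.0
```

Emit:
arm_command(moves=[{"x": 0,"y": 0.006,"z": 0,"ax": 0,"ay": 0,"az": 0,"fingers": 0},{"x": 0,"y": 0.012,"z": 0,"ax": 0,"ay": 0,"az": 0,"fingers": 0}], squeeze=10)

```text
clock: 6.55
tool_pos: [0.566, -0.3157, 0.2249]
ee_rot: [3.141, -0.681, -0.449]
ft_force: [0.0, -0.0, -0.3]
opening: 0.0004
gripper_force: 0.0
```

Emit:
arm_command(moves=[{"x": 0,"y": 0.006,"z": 0,"ax": 0,"ay": 0,"az": 0,"fingers": 0},{"x": 0,"y": 0.012,"z": 0,"ax": 0,"ay": 0,"az": 0,"fingers": 0},{"x": 0,"y": 0.018,"z": 0,"ax": 0,"ay": 0,"az": 0,"fingers": 0},{"x": 0,"y": 0.018,"z": 0,"ax": 0,"ay": 0,"az": 0,"fingers": 0}], squeeze=10)

```text
clock: 7.05
tool_pos: [0.5582, -0.3319, 0.2249]
ee_rot: [3.141, -0.681, -0.45]
ft_force: [0.6, 0.0, -0.5]
opening: 0.0004
gripper_force: 0.0
```

```bash
python3 - <<'E'
from h import *
import cv2
rel([])
s=read_state();R=Ro.from_euler("xyz",s["ee_rot"]);p=s["tool_pos"]
for n in("top","scene"):
    a=snapshot(n)[:,:,::-1];cv2.imwrite(f"pics/raw_d_{n}.png",a)
a=cv2.imread("pics/raw_d_top.png")[105:195,280:370];b=cv2.imread("pics/raw_d_scene.png")[100:240,225:330]
cv2.imwrite("pics/c5.png",np.hstack([cv2.resize(a,(450,450),interpolation=cv2.INTER_CUBIC),cv2.resize(b,(337,450),interpolation=cv2.INTER_CUBIC)]))
E
```

```text
clock 7.05 case TCP mm [-20.8  35.5 224.9] F [ 0.6  0.  -0.5] q [-0.65  0.15  1.77  0.24  0.55  1.22] open 0.0004
```

View pics/c5.png

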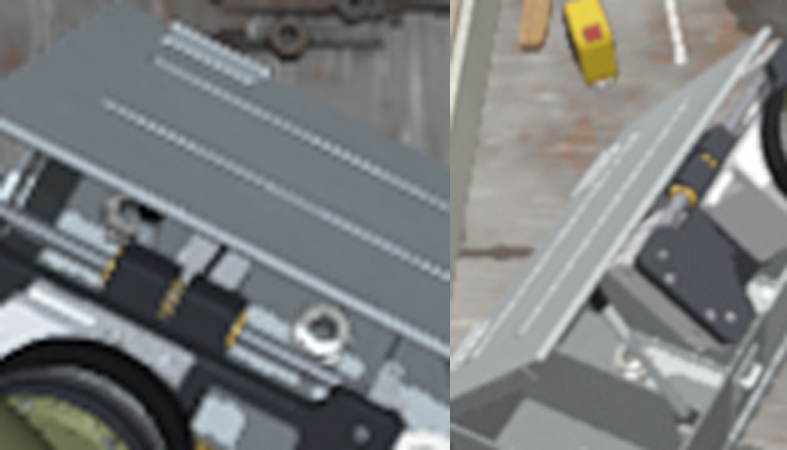

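The rod still stands unmoved (scene crop (685,415)–(600,300)), with the fingers 30 mm to its right. The numbers say they should have hit it, so I'll triangulate the gripper's middle mark and the rod head from both views.

```bash
cat >> h.py <<'E'
def tri(ut,us):
    A=[];b=[]
    for n,u in(("top",ut),("scene",us)):
        c=camera_model(n);K=np.array([[c["fx"],0,c["cx"]],[0,c["fy"],c["cy"]],[0,0,1]])
        s=(np.array(u)-[c["cx"],c["cy"]])/[c["fx"],c["fy"]];s=s/(1+c["k1"]*(s**2).sum())
        d=c["R"].T@np.r_[s,1];d/=np.linalg.norm(d);o=-c["R"].T@c["t"];M=np.eye(3)-np.outer(d,d);A.append(M);b.append(M@o)
    X=np.linalg.solve(sum(A),sum(b));return X,[np.linalg.norm(A[i]@X-b[i]) for i in(0,1)]
def case(X):
    c,n=np.cos(q[2]),np.sin(q[2]);d=X[:2]-q[:2];return 1e3*np.array([c*d[0]+n*d[1],-n*d[0]+c*d[1],X[2]])
E
python3 - <<'E'
from h import *
X,e=tri((312,166),(309.5,146.1));print("mark",case(X).round(1),np.round(e,4))
# tool frame of c4 pose
p=np.array([.5521,-.3282,.2385]);R=Ro.from_euler("xyz",[3.141,-.681,-.449]);print("in tool",R.inv().apply(X-p).round(4))
X,e=tri((309.5,146.7),(271.7,192.7));print("head",case(X).round(1),np.round(e,4))
X,e=tri((302.5,182.5),(299.3,231));print("pivot",case(X).round(1),np.round(e,4))
E
```

```text
mark [-92.5  35.8 358.6] [0.0018 0.0018]
in tool [ 0.0254  0.0004 -0.134 ]
head [-25.5  71.1 228. ] [0.0002 0.0002]
pivot [-73.   61.9 103.1] [0.0013 0.0013]
```

```bash
python3 - <<'E'
from h import *
import cv2
p=np.array([.5582,-.3319,.2249]);R=Ro.from_euler("xyz",[3.141,-.681,-.45])
im=cv2.imread("pics/raw_d_top.png")
for y in(-.007,.007):
    print("tool y",y)
    for z in np.arange(-.1,.03,.006):
        u=proj("top",[p+R.apply([.008,y,z])])[0]
        print(round(z*1e3),u.round(1),cv2.getRectSubPix(im,(1,1),tuple(map(float,u)))[0,0])
lip=toW(np.array([[.087-.194*np.cos(.89),.0355,.117+.194*np.sin(.89)]]),q);print("lip",proj("top",lip))
E
```

```text
tool y -0.007
-100 [311.3 165.4] [56 60 62]
-94 [312.2 164.2] [60 72 76]
-88 [313.1 163.1] [71 90 95]
-82 [314. 162.] [ 63  89 101]
-76 [314.9 160.9] [ 62  89 102]
-70 [315.7 159.8] [99 99 98]
-64 [316.5 158.8] [137 131 125]
-58 [317.4 157.7] [170 164 156]
-52 [318.2 156.7] [181 174 167]
-46 [319.  155.6] [180 173 166]
-40 [319.8 154.6] [180 174 167]
-34 [320.5 153.7] [180 173 166]
-28 [321.3 152.7] [151 145 139]
-22 [322.1 151.7] [155 148 139]
-16 [322.8 150.8] [181 173 161]
-10 [323.5 149.8] [134 128 119]
-4 [324.3 148.9] [125 119 111]
2 [325. 148.] [125 120 111]
8 [325.7 147.1] [124 119 111]
14 [326.4 146.2] [125 120 112]
20 [327.1 145.3] [125 120 112]
26 [327.8 144.4] [125 120 111]
tool y 0.007
-100 [318.4 168.9] [57 51 47]
-94 [319.2 167.8] [56 51 47]
-88 [320.1 166.6] [56 50 47]
-82 [320.9 165.5] [62 55 50]
-76 [321.7 164.4] [50 45 40]
-70 [322.5 163.3] [42 36 33]
-64 [323.3 162.2] [54 49 45]
-58 [324.1 161.1] [154 148 142]
-52 [324.8 160. ] [182 175 167]
-46 [325.6 159. ] [180 173 166]
-40 [326.3 158. ] [180 173 166]
-34 [327.1 156.9] [181 174 166]
-28 [327.8 155.9] [144 139 132]
-22 [328.5 155. ] [152 145 136]
-16 [329.2 154. ] [188 180 168]
-10 [329.9 153. ] [131 125 117]
-4 [330.6 152.1] [124 119 111]
2 [331.2 151.1] [125 120 111]
8 [331.9 150.2] [126 121 113]
14 [332.6 149.3] [126 120 113]
20 [333.2 148.4] [125 120 112]
26 [333.9 147.5] [126 121 113]
lip [[324.39517157 153.20760961]]
```

```bash
python3 - <<'E'
from h import *
import cv2
p=np.array([.5521,-.3282,.2385]);R=Ro.from_euler("xyz",[3.141,-.681,-.449])
im=cv2.imread("pics/c4.png")
for z in np.arange(-.06,.026,.004):
    r=[]
    for y in(-.020,-.007,.007,.020):
        u=(proj("top",[p+R.apply([.008,y,z])])[0]-[280,110]+.5)*5
        r.append(cv2.getRectSubPix(im,(1,1),tuple(map(float,u)))[0,0].tolist())
    print(round(z*1e3),(u/5+[280,110]).round(1),r)
E
```

```text
-60 [329.  166.3] [[91, 86, 80], [170, 164, 157], [123, 116, 111], [149, 143, 134]]
-56 [329.5 165.6] [[115, 110, 103], [183, 177, 169], [173, 167, 159], [129, 123, 115]]
-52 [330.  164.9] [[113, 108, 101], [181, 174, 167], [182, 176, 168], [118, 113, 105]]
-48 [330.5 164.1] [[112, 106, 100], [179, 172, 165], [179, 172, 165], [123, 117, 109]]
-44 [331.  163.4] [[114, 109, 101], [180, 173, 166], [179, 172, 165], [123, 118, 110]]
-40 [331.5 162.7] [[124, 119, 109], [180, 173, 166], [179, 173, 165], [123, 116, 110]]
-36 [332. 162.] [[124, 119, 110], [180, 173, 166], [179, 173, 165], [123, 116, 110]]
-32 [332.4 161.3] [[122, 117, 109], [180, 174, 167], [179, 172, 165], [122, 116, 109]]
-28 [332.9 160.6] [[123, 118, 109], [184, 176, 169], [181, 173, 166], [122, 117, 110]]
-24 [333.4 159.9] [[121, 116, 107], [183, 176, 169], [180, 173, 166], [120, 114, 107]]
-20 [333.8 159.2] [[112, 107, 99], [146, 140, 134], [143, 138, 133], [112, 106, 99]]
-16 [334.3 158.5] [[136, 130, 121], [139, 133, 125], [123, 119, 111], [135, 129, 121]]
-12 [334.7 157.8] [[187, 178, 166], [186, 177, 167], [178, 170, 159], [190, 181, 169]]
-8 [335.2 157.2] [[193, 184, 173], [188, 180, 168], [190, 182, 170], [187, 178, 166]]
-4 [335.6 156.5] [[143, 137, 128], [147, 140, 130], [147, 141, 131], [140, 135, 124]]
0 [336.1 155.8] [[117, 112, 104], [124, 118, 110], [124, 119, 110], [120, 116, 107]]
4 [336.5 155.2] [[122, 116, 108], [124, 118, 111], [124, 119, 110], [124, 119, 110]]
8 [336.9 154.5] [[125, 119, 111], [125, 120, 112], [124, 119, 110], [124, 119, 111]]
12 [337.3 153.9] [[126, 120, 112], [124, 120, 111], [124, 119, 110], [124, 120, 111]]
16 [337.8 153.3] [[126, 121, 113], [124, 120, 111], [126, 120, 113], [125, 120, 111]]
20 [338.2 152.7] [[127, 121, 114], [124, 119, 111], [127, 120, 114], [124, 119, 111]]
24 [338.6 152. ] [[126, 121, 113], [124, 119, 111], [126, 120, 112], [124, 119, 111]]
```

```bash
python3 - <<'E'
from h import *
R=Ro.from_euler("xyz",[3.141,-.681,-.449])
for n in("top","scene"): print(n,proj(n,[np.array([.5754,-.2733,.2349])+R.apply([.0254,0,-.134]),np.array([.5754,-.2733,.2349])+R.apply([0,0,.022])]).round(1))
E
```

```text
top [[278.4 152.7]
 [300.4 139.3]]
scene [[293.4 172.8]
 [262.  203.5]]
```

Emit:
arm_command(moves=[{"x": 0,"y": -0.006,"z": 0,"ax": 0,"ay": 0,"az": 0,"fingers": 0},{"x": 0,"y": -0.012,"z": 0,"ax": 0,"ay": 0,"az": 0,"fingers": 0}], squeeze=10)

```text
clock: 7.4
tool_pos: [0.5638, -0.3201, 0.2249]
ee_rot: [3.141, -0.681, -0.449]
ft_force: [-0.4, 0.8, -0.6]
opening: 0.0004
gripper_force: 0.0
```

Emit:
arm_command(moves=[{"x": 0,"y": -0.003,"z": 0,"ax": 0,"ay": 0,"az": 0,"fingers": 0},{"x": 0,"y": -0.006,"z": 0,"ax": 0,"ay": 0,"az": 0,"fingers": 0},{"x": 0,"y": -0.006,"z": 0,"ax": 0,"ay": 0,"az": 0,"fingers": 0}], squeeze=10)

```text
clock: 7.78
tool_pos: [0.5663, -0.3151, 0.2249]
ee_rot: [3.141, -0.681, -0.449]
ft_force: [0.3, -0.2, -0.1]
opening: 0.0002
gripper_force: 0.0
```

Emit:
arm_command(moves=[{"x": 0,"y": -0.003,"z": 0,"ax": 0,"ay": 0,"az": 0,"fingers": 0},{"x": 0,"y": -0.003,"z": 0,"ax": 0,"ay": 0,"az": 0,"fingers": 0}], squeeze=10)

```text
clock: 8.02
tool_pos: [0.5675, -0.3125, 0.2249]
ee_rot: [3.141, -0.681, -0.449]
ft_force: [0.4, 0.1, 0.1]
opening: 0.0006
gripper_force: 0.0
```

Emit:
arm_command(moves=[{"x": 0,"y": -0.003,"z": 0,"ax": 0,"ay": 0,"az": 0,"fingers": 0},{"x": 0,"y": -0.003,"z": 0,"ax": 0,"ay": 0,"az": 0,"fingers": 0}], squeeze=10)

```text
clock: 8.28
tool_pos: [0.5689, -0.3097, 0.2249]
ee_rot: [3.141, -0.681, -0.449]
ft_force: [0.4, -0.4, 0.1]
opening: 0.0002
gripper_force: 0.0
```

Emit:
arm_command(moves=[{"x": 0,"y": -0.003,"z": 0,"ax": 0,"ay": 0,"az": 0,"fingers": 0},{"x": 0,"y": -0.003,"z": 0,"ax": 0,"ay": 0,"az": 0,"fingers": 0}], squeeze=10)

```text
clock: 8.52
tool_pos: [0.5702, -0.307, 0.2249]
ee_rot: [3.141, -0.681, -0.449]
ft_force: [0.2, -0.1, -0.3]
opening: 0.0002
gripper_force: 0.0
```

```bash
python3 - <<'E'
from h import *
import cv2
rel([])
s=read_state();R=Ro.from_euler("xyz",s["ee_rot"]);p=s["tool_pos"]
P=[p+R.apply(v) for v in([.008,.0125,.022],[.008,-.0125,.022],[-.008,-.0125,.022],[.008,-.0125,-.03],[.008,.0125,-.03])]
im=[]
for n,(r0,r1,c0,c1) in(("top",(125,175,285,335)),("scene",(165,235,245,305))):
    a=snapshot(n)[:,:,::-1];cv2.imwrite(f"pics/raw_e_{n}.png",a);k=480/(r1-r0)
    a=cv2.resize(a[r0:r1,c0:c1],None,fx=k,fy=k,interpolation=cv2.INTER_CUBIC)
    for (u,v),c in zip(proj(n,P),[(0,0,255),(0,0,255),(0,255,255),(255,0,0),(255,0,0)]): cv2.circle(a,(int((u-c0+.5)*k),int((v-r0+.5)*k)),3,c,-1)
    im.append(a[:480])
im[1]=im[1][:,:315] if im[1].shape[1]<315 else im[1][:,:318]
cv2.imwrite("pics/c6.png",np.hstack([im[0],im[1]])[:,:800])
E
```

```text
clock 8.53 case TCP mm [-20.8  63.2 224.9] F [ 0.2 -0.1 -0.3] q [-0.59  0.15  1.78  0.17  0.54  1.32] open 0.0002
```

View pics/c6.png

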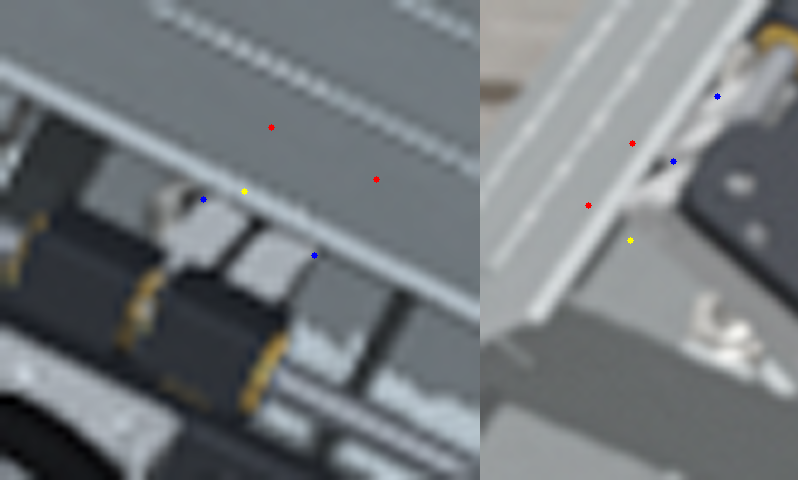

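In c6 the fingers (top crop, around (235,245)) cover the place of the rod head, yet I measured no force. A light touch up against the lid will show whether the fingers really are where I compute.

Emit:
arm_command(moves=[{"x": 0.003,"y": 0,"z": 0,"ax": 0,"ay": 0,"az": 0,"fingers": 0},{"x": 0.005,"y": 0,"z": 0,"ax": 0,"ay": 0,"az": 0,"fingers": 0},{"x": 0.005,"y": 0,"z": 0,"ax": 0,"ay": 0,"az": 0,"fingers": 0}], squeeze=10)

```text
clock: 9.0
tool_pos: [0.5737, -0.309, 0.2281]
ee_rot: [3.141, -0.681, -0.449]
ft_force: [-0.6, -0.8, 0.6]
opening: 0.0005
gripper_force: 0.0
```

Emit:
arm_command(moves=[{"x": 0.002,"y": 0,"z": 0,"ax": 0,"ay": 0,"az": 0,"fingers": 0},{"x": 0.003,"y": 0,"z": 0,"ax": 0,"ay": 0,"az": 0,"fingers": 0},{"x": 0.003,"y": 0,"z": 0,"ax": 0,"ay": 0,"az": 0,"fingers": 0}], squeeze=10)

```text
clock: 9.38
tool_pos: [0.5756, -0.3099, 0.2298]
ee_rot: [3.141, -0.68, -0.449]
ft_force: [-1.1, 0.6, -0.7]
opening: 0.0004
gripper_force: 1.0
```

Emit:
arm_command(moves=[{"x": 0.002,"y": 0,"z": 0,"ax": 0,"ay": 0,"az": 0,"fingers": 0},{"x": 0.003,"y": 0,"z": 0,"ax": 0,"ay": 0,"az": 0,"fingers": 0},{"x": 0.003,"y": 0,"z": 0,"ax": 0,"ay": 0,"az": 0,"fingers": 0}], squeeze=10)

```text
clock: 9.75
tool_pos: [0.5779, -0.3109, 0.2318]
ee_rot: [3.141, -0.681, -0.449]
ft_force: [-1.0, 0.2, -1.9]
opening: 0.0003
gripper_force: 0.9
```

```bash
python3 - <<'E'
from h import *
import cv2
g=lambda f:cv2.cvtColor(cv2.imread(f),cv2.COLOR_BGR2GRAY).astype(int)
B,D=g("pics/scene0.png"),g("pics/raw_d_scene.png")
snap=snapshot("scene")[:,:,::-1];cv2.imwrite("pics/raw_f_scene.png",snap);cv2.imwrite("pics/raw_f_top.png",snapshot("top")[:,:,::-1]);E=g("pics/raw_f_scene.png")
for r in range(194,236,5):
    for n,A in(("ref",B),("d",D),("now",E)): print(r,n,' '.join(map(str,A[r,264:308:2])))
T,U=g("pics/top0.png"),g("pics/raw_d_top.png")
for r in range(140,185,5):
    for n,A in(("ref",T),("d",U)): print("top",r,n,' '.join(map(str,A[r,294:322:2])))
E
```

```text
194 ref 217 152 75 29 33 102 109 108 110 107 108 109 108 107 109 111 110 109 110 109 111 109
194 d 211 145 69 28 28 97 104 103 104 102 112 137 142 143 137 94 41 57 83 83 83 80
194 now 142 148 138 124 61 45 70 110 139 83 83 84 83 82 82 84 84 83 83 56 54 61
199 ref 110 159 162 162 154 164 200 166 103 107 109 109 109 110 110 108 110 109 109 109 110 109
199 d 105 153 156 157 147 159 193 161 100 103 105 103 104 117 140 142 143 136 84 39 69 119
199 now 110 153 151 143 143 142 118 56 46 75 85 84 83 83 83 83 83 83 85 84 68 92
204 ref 162 161 161 161 162 162 152 167 199 180 156 135 125 114 108 109 109 110 110 109 109 108
204 d 157 155 154 156 155 156 147 161 174 149 151 130 120 108 104 103 120 142 145 129 131 77
204 now 156 155 155 155 156 151 143 141 144 118 51 49 80 83 93 80 83 84 90 82 85 72
209 ref 164 162 163 163 163 161 180 191 129 169 203 218 224 215 199 161 157 146 136 113 108 108
209 d 158 158 157 157 156 155 175 184 124 138 152 203 219 208 193 154 152 141 130 128 112 104
209 now 157 157 156 156 157 154 175 185 134 140 142 142 115 50 52 79 85 82 82 82 82 93
214 ref 109 107 113 134 15
[... 1831 characters left out ...]
 115 115 116 117 117
top 155 d 117 157 132 110 162 67 35 35 45 98 110 168 172 173
top 160 ref 191 192 189 188 187 181 141 124 193 188 190 189 179 114
top 160 d 95 137 197 128 45 49 50 51 56 47 39 124 91 26
top 165 ref 191 192 191 189 190 143 144 99 191 187 186 187 184 116
top 165 d 168 135 86 32 39 47 50 50 49 82 106 46 51 56
top 170 ref 192 189 187 190 174 146 120 195 189 188 188 184 63 84
top 170 d 180 174 175 172 176 171 150 83 32 45 47 50 50 50
top 175 ref 191 191 193 192 132 138 139 187 189 188 173 49 138 188
top 175 d 24 26 22 20 13 43 151 174 174 171 173 152 72 33
top 180 ref 198 186 223 97 151 103 177 193 187 140 57 183 190 190
top 180 d 72 118 110 77 14 22 26 22 11 103 157 115 47 50
```

Emit:
arm_command(moves=[{"x": 0,"y": -0.004,"z": 0,"ax": 0,"ay": 0,"az": 0,"fingers": 0},{"x": 0,"y": -0.004,"z": 0,"ax": 0,"ay": 0,"az": 0,"fingers": 0}], squeeze=10)

```text
clock: 10.1
tool_pos: [0.5796, -0.307, 0.2319]
ee_rot: [3.141, -0.681, -0.449]
ft_force: [-2.0, 0.7, -1.0]
opening: 0.0008
gripper_force: 1.1
```

Emit:
arm_command(moves=[{"x": 0,"y": -0.004,"z": 0,"ax": 0,"ay": 0,"az": 0,"fingers": 0},{"x": 0,"y": -0.004,"z": 0,"ax": 0,"ay": 0,"az": 0,"fingers": 0}], squeeze=10)

```text
clock: 10.35
tool_pos: [0.5814, -0.3033, 0.2319]
ee_rot: [3.141, -0.681, -0.449]
ft_force: [-1.9, 1.7, -1.2]
opening: 0.0008
gripper_force: 1.1
```

```bash
python3 - <<'E'
from h import *
import cv2
rel([])
g=lambda f:cv2.cvtColor(cv2.imread(f),cv2.COLOR_BGR2GRAY).astype(int)
cv2.imwrite("pics/raw_g_top.png",snapshot("top")[:,:,::-1])
cv2.imwrite("pics/raw_g_scene.png",snapshot("scene")[:,:,::-1])
T,U,V=g("pics/top0.png"),g("pics/raw_f_top.png"),g("pics/raw_g_top.png")
for r in range(138,166,3):
    for n,A in(("ref",T),("f",U),("g",V)): print("top",r,n,' '.join(map(str,A[r,296:330:2])))
E
```

```text
clock 10.35 case TCP mm [-12.3  71.4 231.9] F [-1.9  1.7 -1.2] q [-0.57  0.16  1.75  0.14  0.56  1.36] open 0.0008
top 138 ref 175 180 128 112 121 121 121 120 119 120 121 122 121 119 119 153 142
top 138 f 49 111 100 140 185 151 109 113 113 113 113 114 113 113 113 114 111
top 138 g 49 112 101 140 183 151 109 113 114 114 113 113 114 113 113 114 111
top 141 ref 108 111 121 182 179 133 118 120 120 121 121 120 120 121 121 121 122
top 141 f 56 103 115 116 101 101 141 184 152 109 113 113 114 114 114 114 115
top 141 g 56 102 118 163 174 134 139 186 150 108 113 113 113 114 113 114 115
top 144 ref 118 117 116 129 119 124 188 180 135 118 120 120 121 120 120 120 121
top 144 f 38 37 35 64 131 173 172 173 67 142 186 147 111 112 114 113 114
top 144 g 38 30 112 132 150 100 98 176 135 146 186 157 110 113 113 113 113
top 147 ref 114 119 85 138 79 100 8 13 120 186 184 126 119 120 121 120 121
top 147 f 50 56 48 41 96 91 80 40 157 173 173 123 150 186 154 110 112
top 147 g 46 118 53 37 36 34 80 151 177 75 115 105 150 190 152 110 112
top 150 ref 189 181 140 99 131 141 139 106 106 115 109 132 188 168 122 11
[... 517 characters left out ...]
5 49 49 48 50 157 153 113 99 112 115 116 108 47 88
top 159 ref 192 190 189 188 186 136 133 165 189 192 177 139 114 136 55 76 117
top 159 f 172 150 82 31 38 47 49 50 44 150 154 153 107 132 63 74 114
top 159 g 173 152 86 34 39 46 78 105 128 89 153 153 107 132 63 74 114
top 162 ref 192 191 190 189 174 147 114 192 188 187 189 188 182 87 63 118 116
top 162 f 177 162 190 176 150 59 33 40 42 99 181 113 88 156 155 106 98
top 162 g 167 174 138 53 64 49 31 57 164 190 178 113 89 156 155 107 98
top 165 ref 192 191 189 190 143 144 99 191 187 186 187 184 116 57 186 195 139
top 165 f 25 124 165 168 138 46 55 63 48 29 84 149 117 55 126 88 158
top 165 g 124 99 54 49 50 49 51 61 45 30 83 149 118 55 127 89 159
```

Emit:
arm_command(moves=[{"x": -0.011,"y": 0,"z": 0,"ax": 0,"ay": 0,"az": 0,"fingers": 0},{"x": -0.011,"y": 0,"z": -0.045,"ax": 0,"ay": 0,"az": 0,"fingers": 0},{"x": -0.011,"y": 0,"z": -0.08,"ax": 0,"ay": 0,"az": 0,"fingers": 0},{"x": -0.011,"y": -0.029,"z": -0.08,"ax": 0,"ay": 0,"az": 0,"fingers": 0},{"x": -0.011,"y": -0.029,"z": -0.045,"ax": 0,"ay": 0,"az": 0,"fingers": 0},{"x": -0.011,"y": -0.029,"z": -0.015,"ax": 0,"ay": 0,"az": 0,"fingers": 0},{"x": -0.011,"y": -0.029,"z": 0,"ax": 0,"ay": 0,"az": 0,"fingers": 0},{"x": -0.011,"y": -0.029,"z": 0,"ax": 0,"ay": 0,"az": 0,"fingers": 0}], squeeze=10)

```text
clock: 11.45
tool_pos: [0.586, -0.2739, 0.2242]
ee_rot: [3.141, -0.68, -0.45]
ft_force: [-0.5, -0.2, -0.2]
opening: 0.0003
gripper_force: 0.0
```

```bash
python3 - <<'E'
from h import *
import cv2
rel([])
cv2.imwrite("pics/raw_h_top.png",snapshot("top")[:,:,::-1]);cv2.imwrite("pics/raw_h_scene.png",snapshot("scene")[:,:,::-1])
g=lambda f:cv2.cvtColor(cv2.imread(f),cv2.COLOR_BGR2GRAY).astype(int)
for n,rs,c0 in(("top",range(138,162,3),296),("scene",range(180,230,5),258)):
    T,V=g(f"pics/{n}0.png"),g(f"pics/raw_h_{n}.png")
    for r in rs:
        for k,A in(("ref",T),("h",V)): print(n,r,k,' '.join(map(str,A[r,c0:c0+44:2])))
E
```

```text
clock 11.45 case TCP mm [-21.   99.9 224.2] F [-0.5 -0.2 -0.2] q [-0.51  0.15  1.78  0.08  0.53  1.46] open 0.0003
top 138 ref 175 180 128 112 121 121 121 120 119 120 121 122 121 119 119 153 142 117 123 123 124 123
top 138 h 174 177 120 117 119 118 118 117 118 118 120 120 119 117 117 150 138 115 121 122 121 122
top 141 ref 108 111 121 182 179 133 118 120 120 121 121 120 120 121 121 121 122 122 150 142 117 121
top 141 h 176 162 140 182 178 134 116 117 117 118 119 117 117 118 119 119 119 136 150 131 115 119
top 144 ref 118 117 116 129 119 124 188 180 135 118 120 120 121 120 120 120 121 122 121 121 141 154
top 144 h 173 153 90 126 111 120 183 174 137 116 118 118 118 118 117 117 118 120 119 119 138 150
top 147 ref 114 119 85 138 79 100 8 13 120 186 184 126 119 120 121 120 121 122 122 122 122 122
top 147 h 113 85 85 135 77 90 10 13 130 183 165 122 117 118 118 117 118 120 119 120 119 119
top 150 ref 189 181 140 99 131 141 139 106 106 115 109 132 188 168 122 119 119 120 122 121 121 121
top 150 h 76 110 111 99 129 134 140 99 104 114 96 130 185 164 121 118 118 117 119 119 118 118
top 153 ref 
[... 1775 characters left out ...]
61 160 185 178 134 151 193 215 215 226 219 180 171 159 168
scene 210 h 207 210 115 81 84 90 142 115 81 83 84 83 85 82 84 85 84 84 84 83 85 67
scene 215 ref 107 107 108 109 109 108 114 128 173 202 176 199 203 192 170 194 210 227 227 224 225 227
scene 215 h 146 135 113 49 55 81 82 92 78 81 82 85 85 83 83 83 85 83 82 84 68 69
scene 220 ref 106 110 109 109 109 110 110 111 108 108 107 107 125 166 198 217 181 196 216 227 226 227
scene 220 h 102 107 132 143 140 113 48 54 80 83 84 83 84 84 85 84 84 84 84 80 67 197
scene 225 ref 107 107 108 108 109 108 107 107 109 109 108 110 110 109 110 109 107 112 163 199 214 222
scene 225 h 103 104 103 102 108 133 143 141 113 47 55 80 84 82 82 83 83 84 83 84 82 54
```

Emit:
arm_command(moves=[{"x": 0,"y": 0,"z": 0.008,"ax": 0,"ay": 0,"az": 0,"fingers": 0},{"x": 0,"y": 0,"z": 0.015,"ax": 0,"ay": 0,"az": 0,"fingers": 0},{"x": 0,"y": 0,"z": 0.02,"ax": 0,"ay": 0,"az": 0,"fingers": 0},{"x": 0,"y": 0,"z": 0.02,"ax": 0,"ay": 0,"az": 0,"fingers": 0}], squeeze=10)

```text
clock: 12.05
tool_pos: [0.5975, -0.2794, 0.2088]
ee_rot: [3.141, -0.68, -0.449]
ft_force: [0.2, 0.1, -0.0]
opening: 0.0006
gripper_force: 0.0
```

Emit:
arm_command(moves=[{"x": 0,"y": 0.006,"z": 0,"ax": 0,"ay": 0,"az": 0,"fingers": 0},{"x": 0,"y": 0.012,"z": 0,"ax": 0,"ay": 0,"az": 0,"fingers": 0},{"x": 0,"y": 0.018,"z": 0,"ax": 0,"ay": 0,"az": 0,"fingers": 0},{"x": 0,"y": 0.018,"z": 0,"ax": 0,"ay": 0,"az": 0,"fingers": 0}], squeeze=10)

```text
clock: 12.55
tool_pos: [0.5894, -0.2961, 0.2094]
ee_rot: [3.141, -0.681, -0.45]
ft_force: [0.3, -0.1, -1.2]
opening: 0.0006
gripper_force: 0.0
```

```bash
cat > look2.py <<'E'
from h import *
import cv2,sys
rel([])
t=sys.argv[1]
for n in("top","scene"): cv2.imwrite(f"pics/raw_{t}_{n}.png",snapshot(n)[:,:,::-1])
g=lambda f:cv2.cvtColor(cv2.imread(f),cv2.COLOR_BGR2GRAY).astype(int)
for n,rs,c0 in(("top",range(144,180,3),296),):
    T,V=g(f"pics/{n}0.png"),g(f"pics/raw_{t}_{n}.png")
    for r in rs:
        for k,A in(("ref",T),(t,V)): print(n,r,k,' '.join(map(str,A[r,c0:c0+36:2])))
E
python3 look2.py i
```

```text
clock 12.55 case TCP mm [ -8.3  81.3 209.4] F [ 0.3 -0.1 -1.2] q [-0.55  0.19  1.77  0.13  0.51  1.39] open 0.0006
top 144 ref 118 117 116 129 119 124 188 180 135 118 120 120 121 120 120 120 121 122
top 144 i 111 70 127 74 104 135 169 178 127 109 117 118 118 118 117 116 117 119
top 147 ref 114 119 85 138 79 100 8 13 120 186 184 126 119 120 121 120 121 122
top 147 i 50 42 36 36 39 125 143 78 88 176 178 125 107 118 117 117 118 120
top 150 ref 189 181 140 99 131 141 139 106 106 115 109 132 188 168 122 119 119 120
top 150 i 49 49 52 52 42 34 45 82 29 8 67 120 179 173 134 115 117 118
top 153 ref 190 189 176 125 98 106 150 118 118 117 116 116 116 98 135 188 168 122
top 153 i 50 50 50 49 46 131 71 123 146 108 114 112 113 105 132 182 177 132
top 156 ref 188 190 187 190 191 141 145 120 111 115 117 118 117 118 113 47 79 126
top 156 i 39 47 51 49 87 96 158 143 101 115 115 115 114 115 110 45 76 111
top 159 ref 192 190 189 188 186 136 133 165 189 192 177 139 114 136 55 76 117 117
top 159 i 134 46 33 40 48 118 77 68 95 160 143 97 106 134 53 75 114 114
top 162 ref 192 191 190 189 174 147 114 192 18
[... 168 characters left out ...]
116 57 186 195 139 115
top 165 i 48 48 45 44 48 50 59 48 29 114 173 171 92 73 97 91 90 99
top 168 ref 192 188 189 188 138 128 148 188 187 187 186 160 51 154 190 187 191 191
top 168 i 50 34 37 115 110 77 52 48 50 52 43 35 37 41 52 52 49 36
top 171 ref 190 188 189 173 148 115 194 188 188 180 171 50 129 193 193 189 188 189
top 171 i 44 19 111 113 119 134 98 116 94 58 49 49 49 49 50 50 49 49
top 174 ref 192 193 191 146 143 140 188 189 188 188 66 104 191 186 189 191 190 191
top 174 i 27 102 116 127 143 115 189 177 107 116 56 49 50 49 49 50 60 112
top 177 ref 191 194 190 139 124 195 186 190 181 86 84 194 189 190 190 192 192 190
top 177 i 59 91 107 138 140 141 183 186 178 85 50 49 50 50 50 50 48 44
```

The dark rod head has moved from (309,147) to about (313,150) in the top view, so the rod is now being pushed and the depth was the problem. I'll keep pushing.

Emit:
arm_command(moves=[{"x": 0.001,"y": 0.008,"z": 0,"ax": 0,"ay": 0,"az": 0,"fingers": 0},{"x": 0.002,"y": 0.016,"z": 0,"ax": 0,"ay": 0,"az": 0,"fingers": 0},{"x": 0.003,"y": 0.024,"z": 0,"ax": 0,"ay": 0,"az": 0,"fingers": 0},{"x": 0.003,"y": 0.032,"z": 0,"ax": 0,"ay": 0,"az": 0,"fingers": 0},{"x": 0.003,"y": 0.04,"z": 0,"ax": 0,"ay": 0,"az": 0,"fingers": 0},{"x": 0.003,"y": 0.046,"z": 0,"ax": 0,"ay": 0,"az": 0,"fingers": 0},{"x": 0.003,"y": 0.046,"z": 0,"ax": 0,"ay": 0,"az": 0,"fingers": 0},{"x": 0.003,"y": 0.046,"z": 0,"ax": 0,"ay": 0,"az": 0,"fingers": 0}], squeeze=10)

```text
clock: 13.65
tool_pos: [0.5717, -0.3381, 0.2112]
ee_rot: [3.141, -0.681, -0.449]
ft_force: [-2.1, -0.2, -1.5]
opening: 0.0007
gripper_force: 1.2
```

```bash
python3 look2.py j
```

```text
clock 13.65 case TCP mm [ -5.9  35.8 211.2] F [-2.1 -0.2 -1.5] q [-0.64  0.2   1.75  0.24  0.53  1.22] open 0.0007
top 144 ref 118 117 116 129 119 124 188 180 135 118 120 120 121 120 120 120 121 122
top 144 j 116 116 114 111 116 181 154 114 118 119 120 119 120 119 119 120 121 120
top 147 ref 114 119 85 138 79 100 8 13 120 186 184 126 119 120 121 120 121 122
top 147 j 139 96 79 135 77 95 90 140 189 151 118 118 118 119 119 119 119 120
top 150 ref 189 181 140 99 131 141 139 106 106 115 109 132 188 168 122 119 119 120
top 150 j 102 105 157 137 101 119 33 36 33 52 145 187 149 113 119 119 118 120
top 153 ref 190 189 176 125 98 106 150 118 118 117 116 116 116 98 135 188 168 122
top 153 j 176 192 158 97 118 71 49 55 48 38 37 31 99 151 186 148 109 118
top 156 ref 188 190 187 190 191 141 145 120 111 115 117 118 117 118 113 47 79 126
top 156 j 45 38 133 186 112 48 49 49 50 50 53 65 118 33 33 58 157 183
top 159 ref 192 190 189 188 186 136 133 165 189 192 177 139 114 136 55 76 117 117
top 159 j 198 165 121 45 32 44 50 51 50 48 88 117 49 55 48 39 37 33
top 162 ref 192 191 190 189 174 147 114 192 1
[... 168 characters left out ...]
6 57 186 195 139 115
top 165 j 195 177 146 162 174 171 174 176 106 46 34 43 50 49 49 50 43 158
top 168 ref 192 188 189 188 138 128 148 188 187 187 186 160 51 154 190 187 191 191
top 168 j 26 23 21 18 14 15 105 168 173 172 169 123 49 35 44 49 100 134
top 171 ref 190 188 189 173 148 115 194 188 188 180 171 50 129 193 193 189 188 189
top 171 j 40 36 14 18 22 25 23 14 28 164 194 168 171 73 60 44 41 135
top 174 ref 192 193 191 146 143 140 188 189 188 188 66 104 191 186 189 191 190 191
top 174 j 49 56 65 100 111 69 16 23 24 14 100 144 92 49 50 47 58 56
top 177 ref 191 194 190 139 124 195 186 190 181 86 84 194 189 190 190 192 192 190
top 177 j 54 49 46 38 49 73 113 65 19 25 19 28 50 49 58 118 94 58
```

The head has left its place, and about 2.6 N of lid now bears on the fingers, so the lid is caught. The earlier misses suggest the effective fingertip is shallower than I assumed. I'll average the force and moment to find where the lid touches the fingers.

```bash
python3 - <<'E'
from h import *
F=[];M=[]
for i in range(14):
    snapshot("top");s=read_state();R=Ro.from_euler("xyz",s["ee_rot"]).inv();F.append(R.apply(s["ft_force"]));M.append(R.apply(s["moment"]))
F=np.array(F);M=np.array(M)
print("tool F",F.mean(0).round(2),F.std(0).round(2),"M",M.mean(0).round(3),M.std(0).round(3))
rel([])
E
```

```text
tool F [-2.52  1.68  0.14] [0.54 0.73 0.44] M [-0.2   -0.718  0.046] [0.072 0.044 0.028]
clock 14.45 case TCP mm [ -5.9  36.1 211.2] F [-1.7  0.5 -1.8] q [-0.64  0.2   1.75  0.24  0.53  1.22] open 0.0004
```

```bash
python3 - <<'E'
from h import *
import cv2
g=lambda f:cv2.cvtColor(cv2.imread(f),cv2.COLOR_BGR2GRAY).astype(int)
for n in("scene","top"):
    A,B=g(f"pics/{n}0.png"),g(f"pics/raw_j_{n}.png")
    for f in(.15,.3,.45,.6,.75,.9,1):
        a=1.64-.07;X=np.array([[-.074+.137*f*np.sin(.419)*np.cos(a),.062-.137*f*np.sin(a),.11+.137*f*np.cos(.419)*np.cos(a)]])
        u,v=proj(n,toW(X,q))[0].round().astype(int);print(n,f,u,v,"ref",A[v-2:v+3,u-3:u+4:1].tolist(),"\n   now",B[v-2:v+3,u-3:u+4].tolist()) if f in(.3,.6,.9) else 0
E
```

```text
scene 0.3 308 215 ref [[170, 166, 153, 140, 128, 122, 156], [182, 172, 160, 155, 153, 159, 198], [213, 199, 182, 174, 171, 183, 207], [226, 222, 216, 212, 202, 200, 201], [227, 227, 227, 225, 220, 210, 183]] 
   now [[163, 167, 175, 183, 174, 151, 148], [171, 169, 180, 179, 163, 146, 160], [193, 182, 181, 172, 154, 146, 154], [194, 183, 177, 173, 164, 152, 140], [187, 180, 175, 186, 187, 160, 124]]
scene 0.6 316 201 ref [[110, 110, 109, 110, 107, 108, 140], [109, 109, 109, 108, 105, 126, 176], [110, 108, 110, 105, 109, 142, 193], [109, 109, 109, 104, 123, 168, 195], [108, 109, 104, 111, 152, 195, 196]] 
   now [[103, 124, 158, 181, 180, 160, 134], [115, 152, 181, 185, 169, 142, 134], [130, 168, 185, 179, 153, 127, 135], [151, 178, 183, 165, 134, 125, 132], [168, 184, 174, 147, 122, 130, 129]]
scene 0.9 324 188 ref [[157, 165, 160, 134, 123, 123, 148], [161, 165, 163, 155, 161, 166, 179], [178, 175, 177, 172, 171, 183, 193], [211, 216, 223, 215, 197, 200, 197], [225, 239, 251, 247, 232, 215, 188]] 
   now [[136, 107, 73, 58, 58, 68, 129], [134, 99, 67, 54, 59, 106, 165], [167, 162, 14
[... 495 characters left out ...]
8, 197, 199, 198, 197], [199, 200, 200, 199, 197, 197, 196], [171, 183, 202, 199, 197, 195, 196], [120, 132, 184, 202, 200, 198, 197], [164, 162, 143, 164, 181, 199, 198]] 
   now [[40, 35, 33, 31, 34, 36, 42], [47, 43, 39, 35, 35, 40, 50], [50, 49, 47, 45, 45, 47, 50], [48, 50, 50, 50, 51, 51, 50], [56, 54, 48, 50, 50, 50, 50]]
top 0.9 351 207 ref [[206, 178, 195, 197, 196, 197, 197], [229, 199, 208, 195, 196, 196, 195], [240, 240, 229, 194, 196, 195, 194], [241, 237, 215, 198, 196, 195, 195], [231, 216, 145, 181, 200, 197, 196]] 
   now [[104, 105, 91, 41, 87, 154, 189], [66, 67, 66, 40, 39, 79, 134], [42, 41, 42, 41, 35, 30, 32], [49, 48, 44, 35, 37, 37, 34], [50, 54, 53, 31, 29, 34, 36]]
```

The rod is folded: the scene view now shows it along the front wall at about (316,201), with its dark head at (323,187). Next I'll work out the retract along the lid and the lowering arc.

```bash
cat > arc.py <<'E'
from h import *
def bead(t): return np.array([87-194*np.cos(t)-np.sin(t),117+194*np.sin(t)-np.cos(t)])
g=np.radians(51);xt=np.array([np.sin(g),np.cos(g)]);zt=np.array([np.cos(g),-np.sin(g)])
def tcp(t,zc): return bead(t)-8*xt-zc*zt   # zc: tool z of bead contact
def d(t0,t1): v=bead(t1)-bead(t0);return (v@xt).round(1),(v@zt).round(1)
E
python3 - <<'E'
from arc import *
print("now contact est: tcp for .87",tcp(.87,-33),"shift from now",[(tcp(.87,-33)-[-5.9,211.2])@a for a in(xt,zt)])
for t in np.arange(.84,-.001,-.03): print(round(t,2),d(.87,t))
E
```

```text
now contact est: tcp for .87 [-24.31027389 233.95460738] shift from now [np.float64(0.01246841224228429), np.float64(-29.269611992213388)]
0.84 (np.float64(-5.8), np.float64(0.2))
0.81 (np.float64(-11.6), np.float64(0.6))
0.78 (np.float64(-17.4), np.float64(1.2))
0.75 (np.float64(-23.2), np.float64(2.0))
0.72 (np.float64(-28.9), np.float64(2.9))
0.69 (np.float64(-34.6), np.float64(4.0))
0.66 (np.float64(-40.3), np.float64(5.3))
0.63 (np.float64(-46.0), np.float64(6.7))
0.6 (np.float64(-51.6), np.float64(8.3))
0.57 (np.float64(-57.1), np.float64(10.1))
0.54 (np.float64(-62.6), np.float64(12.1))
0.51 (np.float64(-68.0), np.float64(14.2))
0.48 (np.float64(-73.4), np.float64(16.4))
0.45 (np.float64(-78.7), np.float64(18.9))
0.42 (np.float64(-83.9), np.float64(21.4))
0.39 (np.float64(-89.0), np.float64(24.2))
0.36 (np.float64(-94.1), np.float64(27.1))
0.33 (np.float64(-99.0), np.float64(30.1))
0.3 (np.float64(-103.9), np.float64(33.3))
0.27 (np.float64(-108.7), np.float64(36.6))
0.24 (np.float64(-113.3), np.float64(40.1))
0.21 (np.float64(-117.9), np.float64(43.7))
0.18 (np.float64(-122.3), np.float64(47.5))
0.15 (np.float64(-126.7), np.float64(51.4))
0.12 (np.float64(-130.9), np.float64(55.4))
0.09 (np.float64(-135.0), np.float64(59.5))
0.06 (np.float64(-138.9), np.float64(63.8))
0.03 (np.float64(-142.8), np.float64(68.1))
-0.0 (np.float64(-146.5), np.float64(72.6))
```

Emit:
arm_command(moves=[{"x": 0,"y": 0,"z": -0.006,"ax": 0,"ay": 0,"az": 0,"fingers": 0},{"x": 0,"y": 0,"z": -0.012,"ax": 0,"ay": 0,"az": 0,"fingers": 0},{"x": 0,"y": 0,"z": -0.018,"ax": 0,"ay": 0,"az": 0,"fingers": 0},{"x": 0,"y": 0,"z": -0.024,"ax": 0,"ay": 0,"az": 0,"fingers": 0},{"x": 0,"y": 0,"z": -0.028,"ax": 0,"ay": 0,"az": 0,"fingers": 0},{"x": 0,"y": 0,"z": -0.028,"ax": 0,"ay": 0,"az": 0,"fingers": 0}], squeeze=10)

```text
clock: 15.2
tool_pos: [0.5559, -0.3304, 0.2336]
ee_rot: [3.141, -0.682, -0.449]
ft_force: [-2.5, 1.6, -0.3]
opening: 0.0003
gripper_force: 1.1
```

Emit:
arm_command(moves=[{"x": -0.003,"y": 0,"z": 0,"ax": 0,"ay": 0,"az": 0,"fingers": 0},{"x": -0.0075,"y": 0,"z": 0,"ax": 0,"ay": 0,"az": 0,"fingers": 0},{"x": -0.0125,"y": 0,"z": 0.001,"ax": 0,"ay": 0,"az": 0,"fingers": 0},{"x": -0.0175,"y": 0,"z": 0.001,"ax": 0,"ay": 0,"az": 0,"fingers": 0},{"x": -0.023,"y": 0,"z": 0.002,"ax": 0,"ay": 0,"az": 0,"fingers": 0},{"x": -0.029,"y": 0,"z": 0.003,"ax": 0,"ay": 0,"az": 0,"fingers": 0},{"x": -0.0345,"y": 0,"z": 0.004,"ax": 0,"ay": 0,"az": 0,"fingers": 0},{"x": -0.0385,"y": 0,"z": 0.005,"ax": 0,"ay": 0,"az": 0,"fingers": 0},{"x": -0.0403,"y": 0,"z": 0.0053,"ax": 0,"ay": 0,"az": 0,"fingers": 0},{"x": -0.0403,"y": 0,"z": 0.0053,"ax": 0,"ay": 0,"az": 0,"fingers": 0}], squeeze=10)

```text
clock: 16.45
tool_pos: [0.5307, -0.3181, 0.2034]
ee_rot: [3.141, -0.68, -0.449]
ft_force: [-2.8, 1.0, -2.5]
opening: 0.0005
gripper_force: 1.4
```

```bash
cat > lidang.py <<'E'
from arc import *
import cv2
F=[];M=[]
for i in range(6):
    im=snapshot("top");s=read_state();R=Ro.from_euler("xyz",s["ee_rot"]).inv();F.append(R.apply(s["ft_force"]));M.append(R.apply(s["moment"]))
rel([])
print("F",np.mean(F,0).round(2),"M",np.mean(M,0).round(3))
a=cv2.cvtColor(im,cv2.COLOR_RGB2GRAY)
# brightest bead: for lid angles, mean intensity along front edge line on lid
ys=np.r_[np.linspace(-.13,-.06,40)]
best=[]
for t in np.arange(0,.96,.01):
    X=np.array([[.087-.1945*np.cos(t)+.002*np.sin(t),y,.117+.1945*np.sin(t)+.002*np.cos(t)] for y in ys])
    uv=proj("top",toW(X,q)).astype(np.float32)
    v=cv2.remap(a,uv[:,:1].copy(),uv[:,1:].copy(),cv2.INTER_LINEAR).ravel()
    best.append((np.median(v)-v.std(),round(t,2)))
print(sorted(best)[-6:])
E
python3 lidang.py
```

```text
clock 16.75 case TCP mm [-51.4  36.  203.5] F [-1.4  1.  -1.6] q [-0.66  0.11  1.88  0.28  0.5   1.16] open 0.0002
F [-2.64 -0.69  0.07] M [ 0.159 -0.781  0.035]
[(np.float64(146.4907139039475), np.float64(0.9)), (np.float64(149.9437522826884), np.float64(0.89)), (np.float64(151.77943250107901), np.float64(0.33)), (np.float64(155.70699187560885), np.float64(0.34)), (np.float64(167.04915738314642), np.float64(0.66)), (np.float64(167.94075130104105), np.float64(0.67))]
```

The lid sits at about 0.665 rad as planned, resting on the fingers. Lowering further.

Emit:
arm_command(moves=[{"x": -0.003,"y": 0,"z": 0.0008,"ax": 0,"ay": 0,"az": 0,"fingers": 0},{"x": -0.0075,"y": 0,"z": 0.002,"ax": 0,"ay": 0,"az": 0,"fingers": 0},{"x": -0.0113,"y": 0,"z": 0.003,"ax": 0,"ay": 0,"az": 0,"fingers": 0},{"x": -0.0168,"y": 0,"z": 0.0048,"ax": 0,"ay": 0,"az": 0,"fingers": 0},{"x": -0.0223,"y": 0,"z": 0.0068,"ax": 0,"ay": 0,"az": 0,"fingers": 0},{"x": -0.0277,"y": 0,"z": 0.0089,"ax": 0,"ay": 0,"az": 0,"fingers": 0},{"x": -0.0331,"y": 0,"z": 0.0111,"ax": 0,"ay": 0,"az": 0,"fingers": 0},{"x": -0.0384,"y": 0,"z": 0.0136,"ax": 0,"ay": 0,"az": 0,"fingers": 0},{"x": -0.0436,"y": 0,"z": 0.0161,"ax": 0,"ay": 0,"az": 0,"fingers": 0},{"x": -0.0487,"y": 0,"z": 0.0189,"ax": 0,"ay": 0,"az": 0,"fingers": 0},{"x": -0.0525,"y": 0,"z": 0.021,"ax": 0,"ay": 0,"az": 0,"fingers": 0},{"x": -0.0538,"y": 0,"z": 0.0218,"ax": 0,"ay": 0,"az": 0,"fingers": 0},{"x": -0.0538,"y": 0,"z": 0.0218,"ax": 0,"ay": 0,"az": 0,"fingers": 0}], squeeze=10)

```text
clock: 18.38
tool_pos: [0.5053, -0.3058, 0.1525]
ee_rot: [3.141, -0.68, -0.449]
ft_force: [-4.1, 4.5, -1.2]
opening: 0.0007
gripper_force: 2.5
```

```bash
python3 lidang.py
```

```text
clock 18.68 case TCP mm [-79.7  36.  152.6] F [-3.7  3.3 -1.8] q [-0.67  0.12  2.    0.39  0.38  1.03] open 0.0002
F [-4.67 -2.16 -2.29] M [ 0.41  -1.201  0.033]
[(np.float64(163.2507144315464), np.float64(0.69)), (np.float64(164.53456491102472), np.float64(0.72)), (np.float64(164.79817846582782), np.float64(0.7)), (np.float64(165.0542859840311), np.float64(0.71)), (np.float64(170.88414947764707), np.float64(0.37)), (np.float64(171.19832639302862), np.float64(0.36))]
```

```bash
python3 - <<'E'
from arc import *
def fr(gd): g=np.radians(gd);return np.array([np.sin(g),np.cos(g)]),np.array([np.cos(g),-np.sin(g)])
def T(t,gd): x,z=fr(gd);return bead(t)-8*x+33*z
p0=T(.363,51);print(p0)
for t in[.345,.32,.295,.27,.245,.22,.195,.17,.145,.12,.1,.08,.06,.045,.03,.015,0,-.02,-.04]:
    gd=51+8*min(1,(.363-t)/.25);v=T(t,gd)-p0
    print(t,"ay",round(51-gd,1),(v@xt).round(1),(v@zt).round(1))
E
```

```text
[-80.16281858 154.27036921]
0.345 ay -0.6 -3.3 1.7
0.32 ay -1.4 -7.9 4.2
0.295 ay -2.2 -12.4 6.7
0.27 ay -3.0 -16.8 9.4
0.245 ay -3.8 -21.2 12.2
0.22 ay -4.6 -25.4 15.0
0.195 ay -5.4 -29.6 17.9
0.17 ay -6.2 -33.7 20.9
0.145 ay -7.0 -37.8 24.0
0.12 ay -7.8 -41.7 27.2
0.1 ay -8 -44.6 29.9
0.08 ay -8 -47.3 32.7
0.06 ay -8 -49.9 35.6
0.045 ay -8 -51.8 37.7
0.03 ay -8 -53.7 39.9
0.015 ay -8 -55.6 42.2
0 ay -8 -57.5 44.4
-0.02 ay -8 -59.9 47.5
-0.04 ay -8 -62.2 50.6
```

Emit:
arm_command(moves=[{"x": -0.0033,"y": -0.001,"z": 0.0017,"ax": 0,"ay": -0.6,"az": 0,"fingers": 0},{"x": -0.0079,"y": -0.002,"z": 0.0042,"ax": 0,"ay": -1.4,"az": 0,"fingers": 0},{"x": -0.0124,"y": -0.003,"z": 0.0067,"ax": 0,"ay": -2.2,"az": 0,"fingers": 0},{"x": -0.0168,"y": -0.004,"z": 0.0094,"ax": 0,"ay": -3.0,"az": 0,"fingers": 0},{"x": -0.0212,"y": -0.005,"z": 0.0122,"ax": 0,"ay": -3.8,"az": 0,"fingers": 0},{"x": -0.0254,"y": -0.006,"z": 0.015,"ax": 0,"ay": -4.6,"az": 0,"fingers": 0},{"x": -0.0296,"y": -0.007,"z": 0.0179,"ax": 0,"ay": -5.4,"az": 0,"fingers": 0},{"x": -0.0337,"y": -0.008,"z": 0.0209,"ax": 0,"ay": -6.2,"az": 0,"fingers": 0},{"x": -0.0337,"y": -0.008,"z": 0.0209,"ax": 0,"ay": -6.2,"az": 0,"fingers": 0}], squeeze=10)

```text
clock: 19.8
tool_pos: [0.4971, -0.2929, 0.1148]
ee_rot: [3.142, -0.571, -0.449]
ft_force: [-4.4, 0.3, -2.8]
opening: 0.0006
gripper_force: 2.4
```

```bash
python3 lidang.py
```

```text
clock 20.1 case TCP mm [-92.7  44.1 115.3] F [-4.   1.7 -2.9] q [-0.65  0.18  1.99  0.26  0.43  1.16] open 0.0004
F [-4.62  0.73  0.31] M [-0.132 -1.059  0.068]
[(np.float64(171.41742430504416), np.float64(0.76)), (np.float64(171.43655028862455), np.float64(0.57)), (np.float64(171.51517103204264), np.float64(0.62)), (np.float64(171.5265829128134), np.float64(0.61)), (np.float64(172.26449110938918), np.float64(0.63)), (np.float64(172.38760813310626), np.float64(0.75))]
```

```bash
python3 - <<'E'
from arc import *
def fr(gd): g=np.radians(gd);return np.array([np.sin(g),np.cos(g)]),np.array([np.cos(g),-np.sin(g)])
def T(t,gd): x,z=fr(gd);return bead(t)-8*x+33*z
p0=T(.17,57.2);x0,z0=fr(57.2);print(p0)
for t in[.15,.13,.11,.095,.08,.065,.05,.035,.02,.005,-.01,-.03,-.05]:
    gd=57.2+1.8*min(1,(.17-t)/.05);v=T(t,gd)-p0
    print(t,"ay",round(57.2-gd,1),(v@x0).round(1),(v@z0).round(1))
E
```

```text
[-93.22078902 116.76342735]
0.15 ay -0.7 -3.0 2.8
0.13 ay -1.4 -5.9 5.6
0.11 ay -1.8 -8.6 8.6
0.095 ay -1.8 -10.4 10.9
0.08 ay -1.8 -12.2 13.2
0.065 ay -1.8 -13.9 15.5
0.05 ay -1.8 -15.6 17.9
0.035 ay -1.8 -17.3 20.2
0.02 ay -1.8 -18.9 22.7
0.005 ay -1.8 -20.5 25.1
-0.01 ay -1.8 -22.1 27.6
-0.03 ay -1.8 -24.1 30.9
-0.05 ay -1.8 -26.0 34.2
```

Emit:
arm_command(moves=[{"x": -0.003,"y": 0,"z": 0.0028,"ax": 0,"ay": -0.7,"az": 0,"fingers": 0},{"x": -0.0059,"y": 0,"z": 0.0056,"ax": 0,"ay": -1.4,"az": 0,"fingers": 0},{"x": -0.0086,"y": 0,"z": 0.0086,"ax": 0,"ay": -1.8,"az": 0,"fingers": 0},{"x": -0.0104,"y": 0,"z": 0.0109,"ax": 0,"ay": -1.8,"az": 0,"fingers": 0},{"x": -0.0122,"y": 0,"z": 0.0132,"ax": 0,"ay": -1.8,"az": 0,"fingers": 0},{"x": -0.0139,"y": 0,"z": 0.0155,"ax": 0,"ay": -1.8,"az": 0,"fingers": 0},{"x": -0.0139,"y": 0,"z": 0.0155,"ax": 0,"ay": -1.8,"az": 0,"fingers": 0}], squeeze=10)

```text
clock: 20.98
tool_pos: [0.4939, -0.2914, 0.0941]
ee_rot: [-3.142, -0.54, -0.449]
ft_force: [-5.3, 3.2, -3.3]
opening: 0.0005
gripper_force: 3.3
```

```bash
python3 lidang.py
```

```text
clock 21.27 case TCP mm [-96.3  44.1  94.3] F [-6.4  2.4 -3.4] q [-0.65  0.21  1.99  0.25  0.42  1.17] open 0.0005
F [-7.23 -0.04 -0.34] M [ 0.074 -1.411  0.055]
[(np.float64(178.43495207741105), np.float64(0.51)), (np.float64(178.45808560548906), np.float64(0.49)), (np.float64(178.49525225410912), np.float64(0.73)), (np.float64(178.67970257356362), np.float64(0.62)), (np.float64(179.1365151541457), np.float64(0.74)), (np.float64(179.73187853058968), np.float64(0.61))]
```

Emit:
arm_command(moves=[{"x": -0.0012,"y": 0,"z": 0.0016,"ax": 0,"ay": 0,"az": 0,"fingers": 0},{"x": -0.0024,"y": 0,"z": 0.0032,"ax": 0,"ay": 0,"az": 0,"fingers": 0},{"x": -0.0036,"y": 0,"z": 0.0048,"ax": 0,"ay": 0,"az": 0,"fingers": 0},{"x": -0.0048,"y": 0,"z": 0.0065,"ax": 0,"ay": 0,"az": 0,"fingers": 0},{"x": -0.0048,"y": 0,"z": 0.0065,"ax": 0,"ay": 0,"az": 0,"fingers": 0}], squeeze=10)

```text
clock: 21.9
tool_pos: [0.4935, -0.2913, 0.0865]
ee_rot: [3.141, -0.541, -0.449]
ft_force: [-2.8, 2.2, -3.0]
opening: 0.0003
gripper_force: 2.3
```

Emit:
arm_command(moves=[{"x": -0.0012,"y": 0,"z": 0.0016,"ax": 0,"ay": 0,"az": 0,"fingers": 0},{"x": -0.0024,"y": 0,"z": 0.0032,"ax": 0,"ay": 0,"az": 0,"fingers": 0},{"x": -0.0036,"y": 0,"z": 0.0048,"ax": 0,"ay": 0,"az": 0,"fingers": 0},{"x": -0.0036,"y": 0,"z": 0.0048,"ax": 0,"ay": 0,"az": 0,"fingers": 0}], squeeze=10)

```text
clock: 22.4
tool_pos: [0.4933, -0.2916, 0.0812]
ee_rot: [3.141, -0.543, -0.45]
ft_force: [-0.8, 0.3, 0.6]
opening: 0.0004
gripper_force: 0.1
```

```bash
python3 lidang.py
```

```text
clock 22.7 case TCP mm [-97.1  43.9  81. ] F [0.1 0.1 0.2] q [-0.65  0.24  2.    0.27  0.38  1.14] open 0.0004
F [-0.09  0.03  0.08] M [ 0.024 -0.265  0.034]
[(np.float64(184.23949581085418), np.float64(0.47)), (np.float64(184.8881287918057), np.float64(0.44)), (np.float64(184.96530100506243), np.float64(0.45)), (np.float64(185.00641654300603), np.float64(0.43)), (np.float64(185.05320776660682), np.float64(0.46)), (np.float64(185.0670115548483), np.float64(0.71))]
```

The force has dropped to zero, so the lid is resting shut. Backing the fingers away, down and outward first.

Emit:
arm_command(moves=[{"x": -0.006,"y": 0,"z": 0,"ax": 0,"ay": 0,"az": 0,"fingers": 0},{"x": -0.014,"y": 0,"z": 0,"ax": 0,"ay": 0,"az": 0,"fingers": 0},{"x": -0.025,"y": 0,"z": 0,"ax": 0,"ay": 0,"az": 0,"fingers": 0},{"x": -0.03,"y": 0,"z": -0.03,"ax": 0,"ay": 0,"az": 0,"fingers": 0},{"x": -0.03,"y": 0,"z": -0.07,"ax": 0,"ay": 0,"az": 0,"fingers": 0},{"x": -0.03,"y": 0,"z": -0.11,"ax": 0,"ay": 0,"az": 0,"fingers": 0},{"x": -0.03,"y": 0,"z": -0.14,"ax": 0,"ay": 0,"az": 0,"fingers": 0},{"x": -0.03,"y": 0,"z": -0.14,"ax": 0,"ay": 0,"az": 0,"fingers": 0}], squeeze=10)

```text
clock: 23.7
tool_pos: [0.4047, -0.2486, 0.1867]
ee_rot: [3.141, -0.545, -0.449]
ft_force: [-0.0, 0.4, -0.1]
opening: 0.0009
gripper_force: 0.0
```

```bash
python3 - <<'E'
from h import *
import cv2
rel([])
a=snapshot("scene")[:,:,::-1];cv2.imwrite("pics/fin_s.png",a);t=snapshot("top")[:,:,::-1];cv2.imwrite("pics/fin_t.png",t)
g=lambda i:cv2.cvtColor(i,cv2.COLOR_BGR2GRAY).astype(int)
# lid front-edge corners, shut vs 0.05 open; column profile through the right front corner in scene
for th in(0,.03,.06):
    X=toW(np.array([[.087-.194*np.cos(th),-y,.119+.194*np.sin(th)] for y in(.1,.145)]),q);print(th,proj("scene",X).round(1).tolist(),proj("top",X).round(1).tolist())
A=g(a);u,v=proj("scene",toW(np.array([[-.107,-.1,.119]]),q))[0].round().astype(int);print(v,u,A[v,u-12:u+16])
T=g(t);u,v=proj("top",toW(np.array([[-.107,-.1,.119]]),q))[0].round().astype(int);print(v,u,T[v-12:v+12,u])
E
```

```text
clock 23.7 case TCP mm [-195.2   43.8  186.7] F [-0.   0.4 -0.1] q [-0.71 -0.17  2.13  0.22  0.66  1.18] open 0.0009
0 [[343.5, 178.5], [351.1, 165.1]] [[360.3, 227.8], [378.4, 237.1]]
0.03 [[343.6, 177.0], [351.2, 163.5]] [[360.7, 227.5], [379.0, 236.8]]
0.06 [[343.6, 175.4], [351.3, 161.9]] [[361.1, 227.1], [379.5, 236.5]]
179 343 [211 211 211 211 211 212 212 211 212 212 210 209 205 183 133 104 104 110
 118 121 122 120 115 111 104 108 112 105]
228 360 [182 181 182 184 183 182 181 182 183 184 172 174 167 111 106 108 107 103
 103 102  97  96  93  94]
```

```bash
python3 -c "
from rig import *
print(job_done())"
```

```text
the job is handed in; nothing more can be done
None
```

I pushed the prop rod down along the front wall, caught the lid on the closed fingers at about 0.87 rad, lowered it gently until it was fully shut, and handed the job in at about 24 s. The first two sweeps missed the rod, and a touch test between sweeps lifted the lid by roughly 0.03–0.04 rad (failure limit 0.12). I checked the shut lid and folded rod in the pictures, but not where the fittings and bench items ended up.

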